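Load the indexing carousel with cane knobs and pin it

TASK

Unlock the covered carousel: squeeze the ball-lock pin's button, draw the pin out and stand it in its wooden stand; then load every loose wooden cane knob through the window in the cover, one to a pocket, twisting the black bar handle on to the next click-stop to bring each fresh pocket round. When all are in, leave an empty pocket under the window and lock it again: squeeze the button, slide the pin fully home through the bracket and the index lug below it, and let go so that its balls lock. Leave the other things on the bench where they are.

Things in the scene. Friction and masses are not known exactly. Their poses are not given: they have to be found in the camera images.
- casing: Indexing carousel: fixed grey casing 390 x 390 mm, clear cover (top at z 120 mm). Origin on the bench under the turntable's axis; x points from window to bracket (away from the robot), z up. In the turntable six pockets, 60 degrees apart, 137 mm from the axis: wells 84 mm radially by 100 mm across, floor z 35 mm, walls 35 mm tall, empty at the start. A standing knob clears the cover by 7 mm
- window (a point): Centre of the only opening in the cover, at its top (z 120 mm), 137 mm from the axis on the robot's side; open 100 mm along casing x, 144 mm along y. At each click-stop a pocket is centred under it. The index lugs, 142 to 150 mm high, reach to 47 mm from this point: enter with the fingers closing along casing y
- turntable (a joint): Turntable angle about its vertical axis, rad, counter-clockwise from above positive, endless both ways. A sprung star wheel gives six click-stops at whole multiples of 1.0472 rad, each with a pocket under the window; released in between, it runs to the nearer one. About 0.15 N m takes it past half-way. Starts at 0, pinned
- bar (a point): Centre of the black bar handle on the turntable's axis, 195 mm above the bench: 64 mm long (this point's x axis), 16 mm wide, 34 mm tall (z 178 to 212 mm). Turns with the turntable. Grip it across its width from above and twist
- bracket_hole (a point): Top centre of the 19 mm hole in the fixed lock bracket: tab z 160 to 168 mm, 68 mm from the axis on the far side from the window. At each click-stop a turntable lug (z 142 to 150 mm, 19 mm hole) is in line below, then a 22 mm gap to the cover. The bracket's post stands 21 to 35 mm beyond the hole in casing +x: keep fingers either side along casing y
- stand: The pin's stand: fixed wooden block 70 x 70 x 55 mm on the bench beside the carousel, with a 30 mm square hole 50 mm deep in its top, empty at the start; the pin stands in it, head on the block, balls in or out. Origin at the centre of its underside, the hole right above
- pin: Ball-lock pin, 150 g. Origin on its axis under the head, z up. Head 34 mm (x) x 24 (y) x 44 tall; shank 14 mm, 43 long, tapered tip. Two balls stand out along x to 26 mm across, 28.5 to 36.5 mm below the head; drawn in they pass the 19 mm holes. Starts locked in the bracket: head on the bracket, balls under the lug, its y within 0.4 rad of casing y, so the turntable cannot turn
- pin_button (a joint): Button travel, m: 0 released (balls out, locked), 0.006 pressed (balls in). Aluminium plate on the head's +y side, 22 mm along x, 12 to 42 mm above the head's underside, out to 20 mm from the axis (14 pressed); the head's other side is 12 mm from the axis. About 7 N presses it: a firm grip across the head's y does, letting go releases it
- knob1: Turned wooden cane knob, all alike, 72 mm tall: foot disc 44 mm across, 10 thick; neck 30; round head 42 across from 30 to 64 mm above the foot, top 30 across. About 90 g. Starts standing on its foot on the bench beside the carousel. Origin on its axis at mid-height (36 mm above the foot); z from foot to head. Absent in some starts
- knob2: Turned wooden cane knob, all alike, 72 mm tall: foot disc 44 mm across, 10 thick; neck 30; round head 42 across from 30 to 64 mm above the foot, top 30 across. About 90 g. Starts standing on its foot on the bench beside the carousel. Origin on its axis at mid-height (36 mm above the foot); z from foot to head. Absent in some starts
- knob3: Turned wooden cane knob, all alike, 72 mm tall: foot disc 44 mm across, 10 thick; neck 30; round head 42 across from 30 to 64 mm above the foot, top 30 across. About 90 g. Starts standing on its foot on the bench beside the carousel. Origin on its axis at mid-height (36 mm above the foot); z from foot to head. Absent in some starts
- knob4: Turned wooden cane knob, all alike, 72 mm tall: foot disc 44 mm across, 10 thick; neck 30; round head 42 across from 30 to 64 mm above the foot, top 30 across. About 90 g. Starts standing on its foot on the bench beside the carousel. Origin on its axis at mid-height (36 mm above the foot); z from foot to head. Absent in some starts
- knob5: Turned wooden cane knob, all alike, 72 mm tall: foot disc 44 mm across, 10 thick; neck 30; round head 42 across from 30 to 64 mm above the foot, top 30 across. About 90 g. Starts standing on its foot on the bench beside the carousel. Origin on its axis at mid-height (36 mm above the foot); z from foot to head. Absent in some starts
- glue: Bystander: white glue bottle, 52 mm across, 150 mm tall. Origin at the base. Leave alone
- tin: Bystander: tin, 96 mm across, 90 mm tall. Origin at the base. Leave alone
- mug: Bystander: white mug, 76 mm across, 90 mm tall. Origin at the base. Leave alone
- hammer: Bystander: hammer lying flat, 260 mm long. Leave alone
- wrench: Bystander: wrench lying flat, 180 mm long. Leave alone
- driver: Bystander: screwdriver lying flat, 200 mm long. Leave alone
Mind the look-alikes: they are no part of the job. What is shaped like the knob5 but green is not meant.

How it is judged:
On the way, in this order (a step that is already met when the one before it is completed fails the run):
1. the pin is drawn out of the bracket and stands in its stand, let go (horizontal distance between pin and stand below 0.015 m and z of pin in the frame of stand below 0.062 m and angle between pin's own z axis and vertical below 0.15 rad and value of joint pin_button below 0.0015 m), for 0.2 s.
2. every knob is down in a pocket of its own and none is under the window, before the pin goes in (horizontal distance between each of knob1, knob2, knob3, knob4, knob5 and bar below 0.18 m and z of each of knob1, knob2, knob3, knob4, knob5 in the frame of casing below 0.085 m and horizontal distance between each of knob1, knob2, knob3, knob4, knob5 and window above 0.07 m and horizontal distance between knob1 and knob2 above 0.075 m and horizontal distance between each of knob1, knob2 and knob3 above 0.075 m and horizontal distance between each of knob1, knob2, knob3 and knob4 above 0.075 m and horizontal distance between each of knob1, knob2, knob3, knob4 and knob5 above 0.075 m and horizontal distance between pin and bracket_hole above 0.02 m), for 0.2 s.
3. the pin is home through bracket and lug, with its button released (horizontal distance between pin and bracket_hole below 0.005 m and z of pin in the frame of bracket_hole below 0.004 m and angle between pin's own z axis and vertical below 0.1 rad and value of joint pin_button below 0.0015 m), for 0.2 s.
At the end, for the whole second after the job is handed in: Every knob in the turntable (middle under 180 mm from the axis, below 85 mm high), no two within 75 mm of each other, none within 70 mm of the window's centre; pin in the bracket within 5 mm, head within 4 mm of it, tilt under 0.1 rad, button under 1.5 mm; pin and turntable at rest (all of step 3 and horizontal distance between each of knob1, knob2, knob3, knob4, knob5 and bar below 0.18 m and z of each of knob1, knob2, knob3, knob4, knob5 in the frame of casing below 0.085 m and horizontal distance between each of knob1, knob2, knob3, knob4, knob5 and window above 0.07 m and horizontal distance between knob1 and knob2 above 0.075 m and horizontal distance between each of knob1, knob2 and knob3 above 0.075 m and horizontal distance between each of knob1, knob2, knob3 and knob4 above 0.075 m and horizontal distance between each of knob1, knob2, knob3, knob4 and knob5 above 0.075 m and linear speed of pin below 0.03 m/s and velocity of joint turntable between -0.05 and 0.05 rad/s); the robot touches nothing.
It fails at once if a bystander (glue bottle, tin, mug, hammer, wrench, screwdriver) is moved more than 60 mm (distance of any of glue, tin, mug, hammer, wrench, driver from where it was at the start of the episode above 0.06 m).
Of knob1, knob2, knob3, knob4, knob5 only 3 to 5 are there at a start; the rules pass over those that are not, and their reading is None.
At some moment in a run one of knob1, knob2, knob3, knob4, knob5 may be knocked a few centimetres aside while the robot is not near it.
It also fails if it takes over 210 s, if anything falls off the work surface, if the arm or the gripper's body presses on something with over 40 N, if the wrist force passes 120 N, or if a joint passes its speed limit or range.

ROBOT

A 6-joint arm with a two-finger parallel gripper is mounted at the origin on the work surface. World frame = base frame: x ahead of the robot, y to its left, z up, the work surface at z = 0. Lengths are in m, angles in rad, forces in N, time in s.
With the tool pointing down it reaches from about 0.325 to 0.9 m from the base axis. Payload 3.5 kg.
Tool frame: the origin (TCP) lies at the very end of the fingers, on their centre line; the grasp point (between the pads) lies 19 mm behind it (ctrl.grasp_offset is the x of the grasp point in the tool frame, in m); x points along the fingers, y is the direction in which the jaws open and shut, and the axes are right-handed (so a half turn about x gives the same grasp; the last joint's range is limited). The gripper opens to 85 mm and grips with 20 to 120 N. Pads are 22 mm wide; open, the fingers measure 114 mm over their backs; the gripper's body (76 mm by 85 mm) begins 54 mm behind the grasp point. The pads swing forward as they close: fully open they stand 13 mm farther back than shut.
Start: joints at [1.241, 0.276, -0.026, 1.268, 0, 1.467], TCP at [0.141, 0.609, 0.231] pointing down, gripper open.
Joint ranges: [-3.12, 3.12], [-0.85, 1.88], [-1.08, 1.24], [-1.95, 2.15], [-1.57, 1.53], [-3.14, 3.14]. Speed limits (rad/s): [2.57, 2.57, 3.14, 3.14, 3.14, 3.14].

INTERFACE

Orientations are given as a unit quaternion [w, x, y, z].
In Python, from bench import ctrl gives the robot as it stands.
- The arm moves only by the tool jog_arm, never from a script. Its argument "steps" is text: rows parted by semicolons, each of 5 numbers parted by spaces: the gripper's target within -1 to 1 (shut at 1, half-way at 0, fully open at -1), then the shift along the world's x, y, z in units of 2.5 cm (1.0 is 2.5 cm), then the turn about the world's z in units of 0.08 rad (1.0 is 0.08 rad). A call has exactly 5 rows; each row shifts and turns the commanded pose from where the row before left it; what a row does not reach is not made up. A row lasts 1/12 s, in which the tool goes at most 41.7 mm and 7.16 degrees, less where a joint would pass 70% of its speed; a pose out of reach is approached as far as the arm can. A call with a number of a shift or a turn outside -1 to 1 is refused whole. A call with a gripper value outside its range is refused whole. The fingers move at their own pace and stop on an object; the grip force is fixed at half the most. Time passes only in rows, so rows that do not move let the fingers close, or fill a call up. It gives the time, the measured TCP pose, the force and the opening at its end, in the units of the state.
- ctrl.get_obs(): the state, without advancing time (a new reading comes with each control period).
- ctrl.grab_frame(name): name is "side" or "top"; returns a dict with "pixels" (420x560x3 uint8, red, green, blue), "fov_y" (degrees; the focal length in pixels is half the picture's height over the tangent of half this angle, whatever the lens; pixels are square), "cx", "cy" (the principal point, pixels), "T" (4x4, takes a point from camera to world coordinates). Camera axes: x right, y up, looking along -z (the intrinsics and any distortion apply to the point x, -y, -z); pixel columns grow to the right and rows downward; lengths in m; the calibration is good to about 2 mm. A picture is of the moment at which its call begins. There is no depth.
- ctrl.sign_off(): hands the job in, once; it reports no verdict.
Trained networks look in the newest picture that a camera, given by its name, has taken for a name from the list of things; names that differ only in an ending like _2 or _b are one class to them, and where a whole thing is asked for, a point or a joint stands for the part that bears it (a point fixed in the world has none). Each returns a list of dicts, best first, with "confidence" (0 to 1); they miss things now and then, are a little off and sometimes report something else, mostly with a low value. They report only what shows in the picture. A call takes as long as a camera call. They do not tell look-alikes from the thing itself.
- ctrl.trace(camera, query): "pixels" (420x560 bool, what is visible of it) and "at" ([column, row] in pixels, amid what is visible of it).
The state is a dict: "time_s": time; "qpos": joint angles; "qvel": joint speeds; "joint_efforts": joint torques, N m; "eef_pos": TCP position; "orientation": TCP orientation; "contact_force": force on the tool from outside, world axes, zero at the start; "moment": the same for the moment, N m; "grip_width": finger opening in m.
Only numpy, scipy, OpenCV 4.12 (cv2) and the standard library are available. Lean on these libraries where they do the work, as an engineer would, in place of code of your own. Each camera call takes 0.05 s, during which the arm holds its last target. There are 200 camera calls.

## Working session

There is one attempt and no reset: what is moved stays moved. The work goes in short steps, Python scripts to look and compute and a tool call to move; the robot and the scene stay as the last step left them, time stands still between calls to the robot, and variables do not carry over. Pictures are saved under pics/ and viewed, about 12 in all and at most 16, crops included, and the job is handed in when it is done.

Besides the shell and the picture viewer there is one more tool, called after ">>>" as name(argument=value, ...) on one line, values as JSON. jog_arm: Moves the arm, as the interface text tells. Shifts and turns lie within -1 to 1; 1 stands for 2.5 cm of shift or 0.08 rad of turn. Its arguments: {"type":"object","properties":{"steps":{"type":"string"}},"required":["steps"]}

```bash
mkdir -p pics; ls; cat > h.py <<'E'
import numpy as np, cv2
from bench import ctrl
def grab(n):
    f=ctrl.grab_frame(n); return f
def save(f,p,crop=None,s=1):
    im=f["pixels"][:,:,::-1]
    if crop: a,b,c,d=crop; im=im[b:d,a:c]
    cv2.imwrite(p,cv2.resize(im,None,fx=s,fy=s,interpolation=cv2.INTER_CUBIC))
def foc(f): return 210/np.tan(np.radians(f["fov_y"])/2)
def px(f,P):
    P=np.atleast_2d(P); T=f["T"]; c=(P-T[:3,3])@T[:3,:3]; k=foc(f)
    return np.c_[f["cx"]+k*c[:,0]/-c[:,2], f["cy"]-k*c[:,1]/-c[:,2]]
def at(f,uv,z):
    k=foc(f); d=np.array([(uv[0]-f["cx"])/k,-(uv[1]-f["cy"])/k,-1]); d=f["T"][:3,:3]@d; o=f["T"][:3,3]
    return o+d*(z-o[2])/d[2]
E
python3 - <<'E'
from h import *
for n in("top","side"):
    f=grab(n); print({k:v for k,v in f.items() if k!="pixels"}); save(f,f"pics/{n}0.png",s=1.4)
    for q in["casing","bar","pin","stand","pin_button","knob1","glue","tin","mug"]:
        for r in ctrl.trace(n,q): print(n,q,round(r["confidence"],2),r["at"],r["pixels"].sum())
print(ctrl.get_obs())
E
```

```text
pics
{'fov_y': 52.51636294892329, 'cx': 279.8796510726079, 'cy': 207.14757273665379, 'T': array([[-0.02248381,  0.98056971, -0.19487822,  0.22848219],
       [-0.99967264, -0.02443153, -0.00759639,  0.01040055],
       [-0.01220996,  0.19464363,  0.98079803,  1.22247287],
       [ 0.        ,  0.        ,  0.        ,  1.        ]])}
top casing 0.58 [280.5, 160.6] 20756
top bar 0.59 [286.1, 172.0] 3865
top pin 0.79 [277.6, 124.8] 177
top pin 0.61 [436.9, 197.9] 317
top stand 0.72 [138.0, 202.0] 852
top knob1 0.8 [437.8, 195.7] 300
top knob1 0.8 [402.3, 217.2] 277
top knob1 0.79 [178.4, 226.7] 242
top knob1 0.7 [175.0, 178.8] 243
top knob1 0.58 [417.1, 130.0] 1268
top knob1 0.55 [403.8, 182.1] 277
top knob1 0.51 [416.5, 308.8] 298
top glue 0.78 [161.3, 131.1] 484
top tin 0.98 [414.6, 130.4] 1160
top tin 0.72 [177.5, 228.2] 263
top tin 0.4 [277.4, 123.8] 226
top mug 0.56 [128.5, 244.3] 956
{'fov_y': 42.397093387341705, 'cx': 275.3323837459007, 'cy': 211.81153217216468, 'T': array([[-0.97413449,  0.14516932, -0.17317005,  0.17552103],
       [-0.22580713, -0.65436747,  0.72167469,  1.15
[... 671 characters left out ...]
ide mug 0.22 [341.5, 152.1] 500
{'time_s': 1.0, 'qpos': array([ 1.24058757e+00,  2.76350234e-01, -2.63904715e-02,  1.26800046e+00,
       -8.57173856e-06,  1.46740359e+00]), 'qvel': array([-0.00019638,  0.00059937, -0.00208177, -0.00193949, -0.00157715,
       -0.00104506]), 'joint_efforts': array([-2.30695596e-04, -4.45495176e+01,  2.95576876e+01,  6.85408904e-04,
       -1.56930428e-04, -4.54278279e-06]), 'eef_pos': array([0.14055599, 0.60899209, 0.23134873]), 'orientation': array([ 0.70257162,  0.08003818,  0.70255731, -0.0800014 ]), 'contact_force': array([-0.24198161,  0.78653985,  0.53592804]), 'moment': array([-0.00741821, -0.0094662 ,  0.02941956]), 'grip_width': 0.08515418347858397}
```

View pics/top0.png

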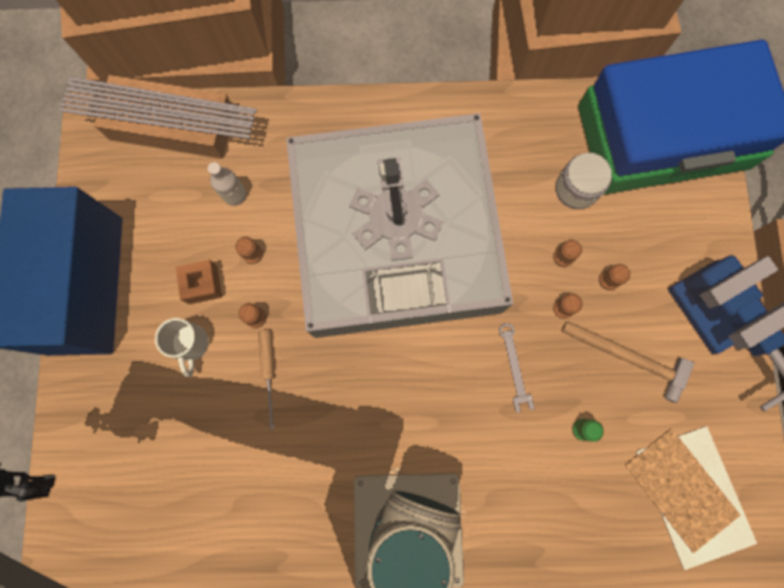

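View pics/side0.png

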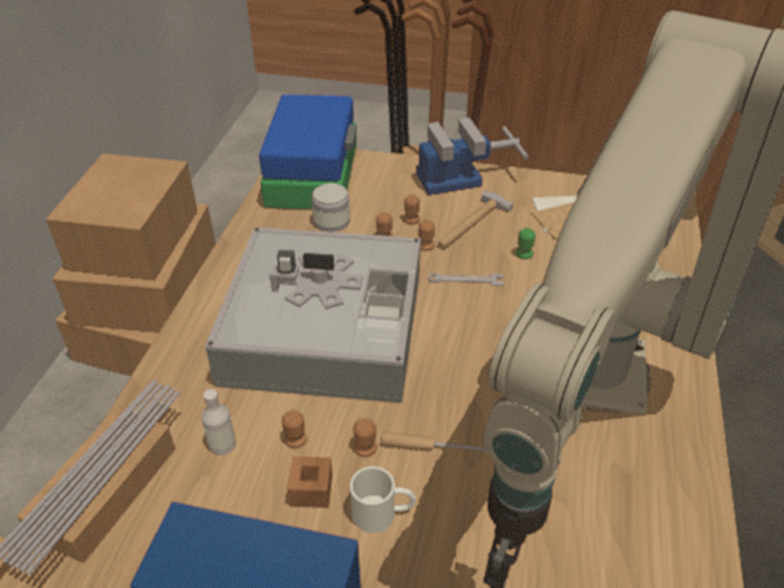

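Candidates for the knobs (top camera, full-resolution px): brown (177,178), (178,226), (405,181), (439,196), (405,218); the green look-alike is at (421,307), and I won't use it. One pin-like head stands at (278,121) by the bracket. The stand is at (140,201). Next, a close check.

```bash
python3 - <<'E'
from h import *
f=grab("top"); g=grab("side")
a=cv2.resize(f["pixels"][75:240,200:370,::-1],None,fx=4.5,fy=3.6*1.25*.8,interpolation=cv2.INTER_CUBIC)
save(f,"pics/topc.png",(200,75,370,240),3.6); save(g,"pics/sidec.png",(145,150,310,290),4.2)
def rt(F,n,q): return [(r["confidence"],np.array(r["at"]),r["pixels"]) for r in ctrl.trace(n,q)]
# knobs: mask centroids from both, triangulate by nearest rays
def ray(f,uv):
    k=foc(f); d=f["T"][:3,:3]@np.array([(uv[0]-f["cx"])/k,-(uv[1]-f["cy"])/k,-1]); return f["T"][:3,3],d/np.linalg.norm(d)
A=rt(f,"top","knob1");B=rt(g,"side","knob1")
for q in("knob1","stand","pin"):
  A=rt(f,"top",q);B=rt(g,"side",q)
  for c,u,m in A:
    for c2,v,m2 in B:
        o,d=ray(f,u);p,e=ray(g,v)
        s=np.linalg.lstsq(np.c_[d,-e],p-o,rcond=None)[0]
        P=o+s[0]*d;Q=p+s[1]*e
        if np.linalg.norm(P-Q)<.02: print(q,round(c,2),round(c2,2),u,v,(P+Q)/2,np.linalg.norm(P-Q))
E
```

```text
knob1 0.88 0.6 [438.6 199.5] [293.3 152.1] [ 0.48220569 -0.43681877  0.02145958] 0.007950862061110687
knob1 0.78 0.55 [419.1 307.3] [376.  171.4] [ 0.1801722  -0.34533075  0.05328734] 0.0013488256977452313
knob1 0.76 0.56 [407.  180.5] [276.6 158.2] [ 0.52679268 -0.33984192  0.05808997] 0.0010634984686374793
knob1 0.65 0.63 [177.7 228.2] [260.7 308.3] [0.41420219 0.30505373 0.05539604] 0.012552135896912476
knob1 0.65 0.61 [177.7 228.2] [306.4 167. ] [0.33841359 0.20265251 0.45693977] 0.015298351076713887
knob1 0.61 0.77 [177.5 177.3] [210.3 305.2] [0.55788545 0.3124308  0.03986909] 0.0011055039506737685
knob1 0.55 0.61 [405.6 215.9] [306.4 167. ] [ 0.42366315 -0.33207379  0.04352936] 0.010452150364606888
knob1 0.3 0.56 [138.8 201.8] [276.6 158.2] [0.38541888 0.25767262 0.51103207] 0.00039166032799433666
stand 0.93 0.89 [139.9 200.1] [223.  340.7] [0.49099013 0.41599521 0.0464426 ] 0.002814362863676528
stand 0.47 0.22 [403.5 219.3] [301.3 166.2] [ 0.42683256 -0.32367213  0.04914621] 0.016386382514536526
pin 0.74 0.74 [279.7 124.8] [201.3 186.2] [0.65991435 0.01463849 0.18766944] 0.017597244247977973
```

View pics/topc.png

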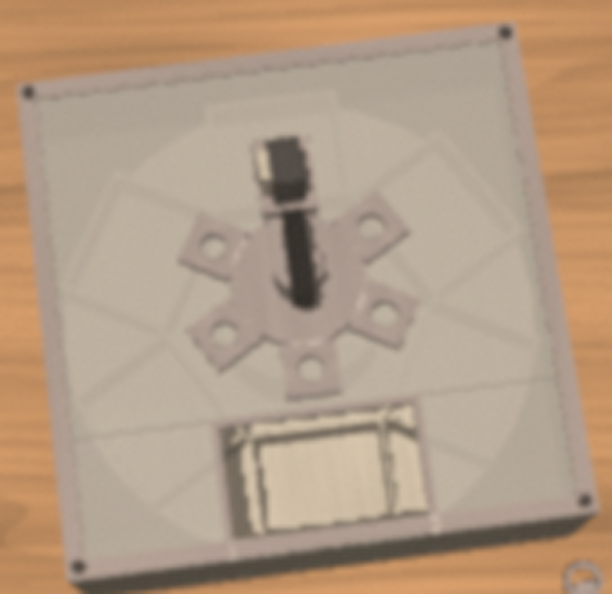

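View pics/sidec.png

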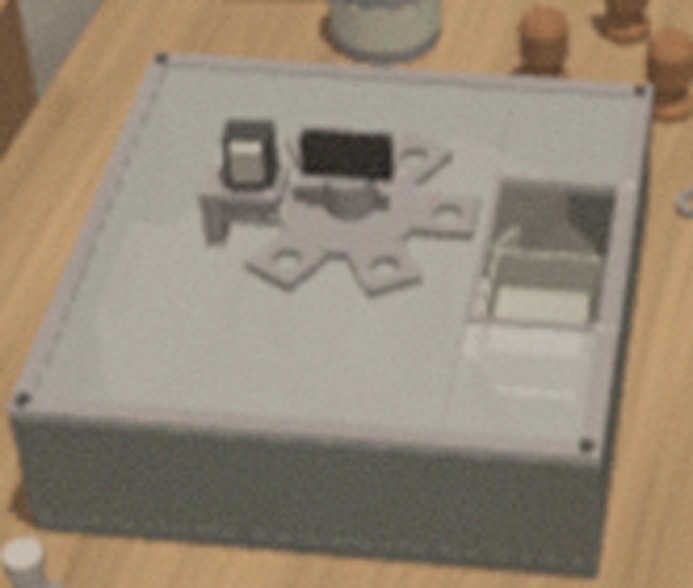

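```bash
cat > fit.py <<'E'
from h import *
from scipy.optimize import least_squares
f=grab("top"); g=grab("side")
t=lambda a:np.array(a)/3.6+[200,75]-.36; s=lambda a:np.array(a)/4.2+[145,150]-.38
bt=t([(28,92),(505,32),(585,500),(78,567)]); bs=s([(22,400),(162,60),(640,91),(587,446)])
sg=np.array([(1,1),(1,-1),(-1,-1),(-1,1)])
ht=t([(214,248),(371,228),(385,315),(312,369),(226,334)]); a=np.radians([60,-60,-120,180,120])
hs=s([(290,262),(385,268),(450,214)]); a2=np.radians([60,120,180])
def hp(a): return np.c_[.068*np.cos(a),.068*np.sin(a),0*a+.149]
def W(p,P):
    c,s_=np.cos(p[2]),np.sin(p[2]); return np.c_[p[0]+c*P[:,0]-s_*P[:,1],p[1]+s_*P[:,0]+c*P[:,1],P[:,2]]
def res(p,w):
    B=np.c_[sg*p[3],[.12]*4]; r=[]
    if 't' in w: r+=[px(f,W(p,B))-bt,px(f,W(p,hp(a)))-ht]
    if 's' in w: r+=[px(g,W(p,B))-bs,px(g,W(p,hp(a2)))-hs]
    return np.vstack(r).ravel()
if __name__=="__main__":
    for w in("t","s","ts"):
        o=least_squares(res,[.58,.0,.13,.185],args=(w,)); print(w,o.x.round(4),np.abs(o.fun).max().round(2),o.fun.round(1) if w=="ts" else"")
    p=o.x
    for n,P in dict(window=(-.137,0,.12),hole=(.068,0,.168),pintop=(.068,0,.212),bar=(0,0,.212)).items():
        Q=W(p,np.array([P])); print(n,Q.round(4),px(f,Q).round(1),px(g,Q).round(1))
    # averaged knob/stand rays
    for n,F,zz in(("top",f,.04),("side",g,.04)):
        for q,z in(("knob1",.04),("stand",.035),("pin",.19)):
          for r in ctrl.trace(n,q):
            m=r["pixels"]; v,u=np.nonzero(m); print(n,q,round(r["confidence"],2),(u.mean().round(1),v.mean().round(1)),u.min(),u.max(),v.min(),v.max(),at(F,(u.mean(),v.mean()),z)[:2].round(4))
    from scipy.spatial.transform import Rotation as R
    q=ctrl.get_obs()["orientation"]; print(R.from_quat(np.r_[q[1:],q[0]]).as_matrix().round(3),ctrl.grasp_offset)
    save(f,"pics/knobsL.png",(110,150,230,260),5)
E
python3 fit.py
```

```text
t [0.5891 0.0081 0.1076 0.1864] 0.65 
s [0.5918 0.0047 0.1077 0.1864] 1.02 
ts [0.59   0.0074 0.1073 0.1862] 1.47 [ 0.5  0.3  0.3  0.2  0.4  0.1  0.4 -0.1  0.1 -0.9  0.5 -1.   0.2 -0.8
 -0.  -0.5 -0.1 -0.3  0.8  1.3  0.5  0.9  0.4  1.2  0.6  1.5 -0.3 -0.3
  0.5  0.  -0.1  0.3]
window [[ 0.4538 -0.0072  0.12  ]] [[289.7 204.6]] [[275.1 210. ]]
hole [[0.6576 0.0147 0.168 ]] [[279.5 125.1]] [[205.5 192.6]]
pintop [[0.6576 0.0147 0.212 ]] [[279.2 118.4]] [[204.1 180.9]]
bar [[0.59   0.0074 0.212 ]] [[282.8 143.8]] [[227.4 182.6]]
top knob1 0.8 (np.float64(404.5), np.float64(218.5)) 395 414 210 227 [ 0.4223 -0.3294]
top knob1 0.77 (np.float64(404.7), np.float64(180.9)) 396 414 172 190 [ 0.5311 -0.3387]
top knob1 0.75 (np.float64(180.0), np.float64(225.4)) 170 190 217 234 [0.418  0.3019]
top knob1 0.67 (np.float64(419.2), np.float64(307.4)) 408 430 300 315 [ 0.1787 -0.3496]
top knob1 0.52 (np.float64(437.8), np.float64(197.6)) 427 449 189 207 [ 0.4798 -0.4281]
top knob1 0.51 (np.float64(176.4), np.float64(178.4)) 167 186 169 188 [0.5551 0.3156]
top knob1 0.18 (np.float64(189.7), np.float64
[... 375 characters left out ...]
6 -0.3527]
side knob1 0.7 (np.float64(293.8), np.float64(149.4)) 288 299 139 160 [ 0.483  -0.4292]
side knob1 0.66 (np.float64(375.6), np.float64(173.4)) 370 382 163 184 [ 0.1811 -0.3513]
side knob1 0.61 (np.float64(304.6), np.float64(167.6)) 299 310 157 178 [ 0.4247 -0.3309]
side knob1 0.57 (np.float64(260.5), np.float64(312.1)) 253 269 299 326 [0.4214 0.3054]
side stand 0.62 (np.float64(221.3), np.float64(343.7)) 205 237 326 362 [0.4943 0.4181]
side pin 0.7 (np.float64(204.5), np.float64(185.8)) 198 211 178 194 [0.6601 0.0104]
side pin 0.47 (np.float64(221.4), np.float64(343.6)) 206 237 326 362 [0.4513 0.5163]
[[-0.     0.225  0.974]
 [ 0.     0.974 -0.225]
 [-1.    -0.    -0.   ]] -0.0187
```

```bash
python3 - <<'E'
from h import *
from fit import W
f=grab("top"); g=grab("side")
def c(F,x,y,w,h,s): return cv2.resize(F["pixels"][y:y+h,x:x+w,::-1],None,fx=s,fy=s,interpolation=cv2.INTER_CUBIC)
a=c(f,262,105,40,40,10); b=c(g,185,170,40,40,10)
cv2.imwrite("pics/pin.png",np.hstack([a,b]))
# predicted head corners for yaw offsets relative to the casing
for yo in(-.3,0,.3):
    p=(.6578,.0145,.1075+yo)
    P=np.array([(.017,.012,.044),(.017,-.012,.044),(-.017,-.012,.044),(-.017,.012,.044),(.011,.02,.042),(-.011,.02,.042)])+[0,0,.168]
    print(yo,((px(f,W(p,P))-[262,105])*10).round().tolist(),((px(g,W(p,P))-[185,170])*10).round().tolist())
E
```

```text
-0.3 [[138.0, 64.0], [231.0, 79.0], [209.0, 204.0], [115.0, 189.0], [103.0, 84.0], [88.0, 165.0]] [[118.0, 118.0], [160.0, 70.0], [263.0, 99.0], [221.0, 148.0], [123.0, 145.0], [190.0, 164.0]]
0 [[118.0, 77.0], [211.0, 65.0], [229.0, 190.0], [135.0, 202.0], [89.0, 106.0], [100.0, 187.0]] [[123.0, 131.0], [142.0, 79.0], [257.0, 87.0], [240.0, 139.0], [138.0, 155.0], [214.0, 161.0]]
0.3 [[102.0, 95.0], [188.0, 58.0], [245.0, 172.0], [158.0, 210.0], [83.0, 131.0], [119.0, 205.0]] [[134.0, 142.0], [128.0, 90.0], [246.0, 76.0], [253.0, 127.0], [158.0, 162.0], [235.0, 153.0]]
```

View pics/pin.png

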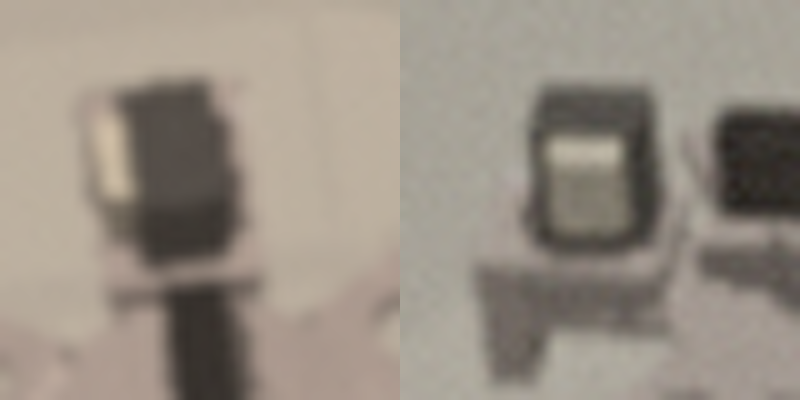

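>>> jog_arm(steps="-0.3 0.86 -1 1 0.21; -0.3 0.86 -1 1 0.21; -0.3 0.86 -1 1 0.21; -0.3 0.86 -1 1 0.21; -0.3 0.86 -1 0 0.21")

```text
time_s: 2.52
eef_pos: [0.2502, 0.4851, 0.3375]
orientation: [0.707, 0.053, 0.704, -0.047]
contact_force: [1.8, 1.4, 1.1]
grip_width: 0.0557
```

>>> jog_arm(steps="-0.3 0.86 -1 0 0.21; -0.3 0.86 -1 0 0.21; -0.3 0.86 -1 0 0.21; -0.3 0.86 -1 0 0.21; -0.3 0.86 -1 0 0.21")

```text
time_s: 2.93
eef_pos: [0.3563, 0.3576, 0.3316]
orientation: [0.707, 0.021, 0.707, -0.02]
contact_force: [-0.2, 0.4, 0.1]
grip_width: 0.0555
```

>>> jog_arm(steps="-0.3 0.86 -1 0 0.21; -0.3 0.86 -1 0 0.21; -0.3 0.86 -1 0 0.21; -0.3 0.86 -1 0 0.21; -0.3 0.86 -1 0 0.21")

```text
time_s: 3.35
eef_pos: [0.4639, 0.2326, 0.3315]
orientation: [0.707, -0.009, 0.707, 0.009]
contact_force: [0.2, 0.2, 0.7]
grip_width: 0.0554
```

>>> jog_arm(steps="-0.3 0.86 -1 0 0.21; -0.3 0.86 -1 0 0.21; -0.3 0.86 -1 0 0.21; -0.3 0.86 -1 0 0.21; -0.3 0.86 -1 0 0.21")

```text
time_s: 3.77
eef_pos: [0.5714, 0.1075, 0.3314]
orientation: [0.706, -0.039, 0.706, 0.039]
contact_force: [0.4, -0.0, 0.3]
grip_width: 0.0556
```

>>> jog_arm(steps="-0.3 0.86 -1 0 0.21; -0.3 0.86 -1 0 0.21; -0.3 0.86 -1 0 0.21; -0.3 0.5 -0.8 0 0.21; -0.3 0 0 0 0")

```text
time_s: 4.18
eef_pos: [0.65, 0.01, 0.3302]
orientation: [0.705, -0.062, 0.704, 0.06]
contact_force: [0.4, -0.3, 0.2]
grip_width: 0.0553
```

>>> jog_arm(steps="-0.3 0.28 0.14 -1 0; -0.3 0 0 -1 0; -0.3 0 0 -1 0; -0.3 0 0 -1 0; -0.3 0 0 -1 0")

```text
time_s: 4.6
eef_pos: [0.6541, 0.0181, 0.2054]
orientation: [0.704, -0.062, 0.704, 0.062]
contact_force: [0.4, -0.7, -0.2]
grip_width: 0.0556
```

>>> jog_arm(steps="-0.3 0 0 -0.7 0; -0.3 0 0 -0.4 0; -0.3 0 0 0 0; -0.3 0 0 0 0; -0.3 0 0 0 0")

```text
time_s: 5.02
eef_pos: [0.6556, 0.0176, 0.1806]
orientation: [0.705, -0.062, 0.703, 0.062]
contact_force: [-0.5, -0.3, -0.5]
grip_width: 0.0553
```

```bash
python3 - <<'E'
from h import *
f=grab("top"); g=grab("side")
def c(F,x,y,w,h,s): return cv2.resize(F["pixels"][y:y+h,x:x+w,::-1],None,fx=s,fy=s,interpolation=cv2.INTER_CUBIC)
cv2.imwrite("pics/grasp.png",np.hstack([c(f,230,80,80,80,5),c(g,165,135,80,80,5)]))
print(ctrl.get_obs()["eef_pos"])
E
```

```text
[0.65588143 0.01750331 0.18091988]
```

View pics/grasp.png

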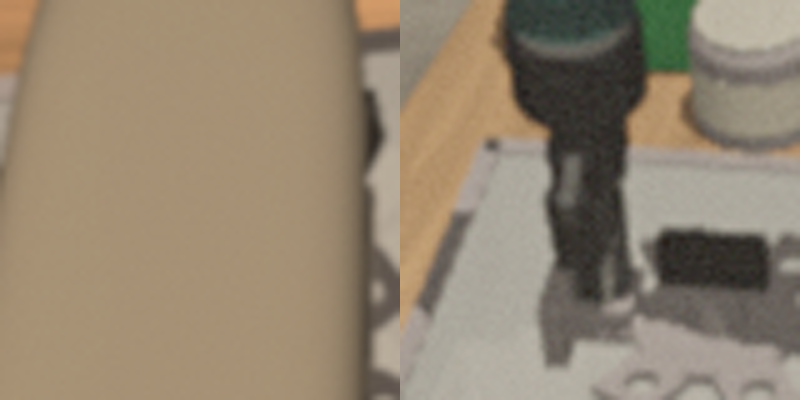

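>>> jog_arm(steps="-0.3 0.04 -0.16 -0.16 0; -0.3 0 0 0 0; 0.1 0 0 0 0; 0.25 0 0 0 0; 0.25 0 0 0 0")

```text
time_s: 5.53
eef_pos: [0.6554, 0.0146, 0.1752]
orientation: [0.704, -0.061, 0.704, 0.063]
contact_force: [-1.1, 3.6, 2.3]
grip_width: 0.0319
```

>>> jog_arm(steps="1 0 0 0 0; 1 0 0 0 0; 1 0 0 0 0; 1 0 0 0 0; 1 0 0 0 0")

```text
time_s: 5.95
eef_pos: [0.656, 0.0133, 0.1756]
orientation: [0.705, -0.062, 0.704, 0.062]
contact_force: [-1.2, 0.5, 4.4]
grip_width: 0.0254
```

>>> jog_arm(steps="1 0 0 0.3 0; 1 0 0 0.3 0; 1 0 0 0.3 0; 1 0 0 0.3 0; 1 0 0 0.3 0")

```text
time_s: 6.37
eef_pos: [0.6555, 0.0134, 0.2129]
orientation: [0.704, -0.062, 0.704, 0.062]
contact_force: [0.1, 0.6, -1.7]
grip_width: 0.0252
```

>>> jog_arm(steps="1 0 0 0.8 0; 1 0 0 0.8 0; 1 0 0 1 0; 1 0 0 0 0; 1 0 0 0 0")

```text
time_s: 6.78
eef_pos: [0.657, 0.0133, 0.2798]
orientation: [0.706, -0.063, 0.703, 0.062]
contact_force: [0.3, -0.4, -1.6]
grip_width: 0.025
```

```bash
python3 - <<'E'
from h import *
f=grab("top"); g=grab("side")
def c(F,x,y,w,h,s): return cv2.resize(F["pixels"][y:y+h,x:x+w,::-1],None,fx=s,fy=s,interpolation=cv2.INTER_CUBIC)
cv2.imwrite("pics/stand.png",np.hstack([c(f,115,175,50,50,8),c(g,195,315,50,50,8)]))
save(g,"pics/x.png")
for n,F in(("top",f),("side",g)):
  for q in("stand","knob1","pin"):
    for r in ctrl.trace(n,q):
      v,u=np.nonzero(r["pixels"]); print(n,q,round(r["confidence"],2),u.mean().round(1),v.mean().round(1),at(F,(u.mean(),v.mean()),.03 if q=="stand" else .038)[:2].round(4))
for z in(.055,): print(at(f,(115,175),z),at(g,(195,315),z))
E
```

```text
top stand 0.67 141.0 201.3 [0.4925 0.4184]
top stand 0.45 180.2 225.6 [0.4192 0.3039]
top knob1 0.79 178.8 225.1 [0.4192 0.3059]
top knob1 0.68 438.3 197.8 [ 0.4798 -0.4303]
top knob1 0.67 404.7 180.6 [ 0.5323 -0.3392]
top knob1 0.58 419.3 307.1 [ 0.1794 -0.3505]
top knob1 0.56 177.0 178.4 [0.5559 0.3144]
top knob1 0.5 404.9 218.2 [ 0.4234 -0.3312]
top pin 0.2 319.5 158.6 [ 0.6046 -0.0984]
side stand 0.74 221.2 343.9 [0.4956 0.4157]
side knob1 0.91 209.6 306.0 [0.5588 0.3142]
side knob1 0.88 260.3 312.1 [0.4223 0.304 ]
side knob1 0.77 304.4 167.8 [ 0.4254 -0.3323]
side knob1 0.59 293.5 148.8 [ 0.4853 -0.4351]
side knob1 0.58 274.8 159.7 [ 0.5368 -0.3561]
side knob1 0.52 375.4 173.9 [ 0.1816 -0.351 ]
[0.56564313 0.48759658 0.055     ] [0.58094497 0.36248479 0.055     ]
```

View pics/stand.png

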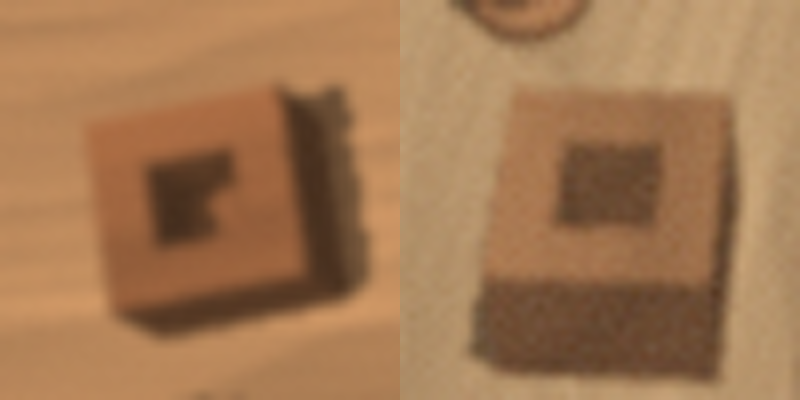

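```bash
python3 - <<'E'
from h import *
f=grab("top"); g=grab("side")
print(at(f,(115+195/8-.4,175+198/8-.4),.055),at(g,(195+211/8-.4,315+185/8-.4),.055))
for q in("glue","mug"):
  for n,F in(("top",f),("side",g)):
    for r in ctrl.trace(n,q)[:2]: print(n,q,r["confidence"],at(F,r["at"],.05))
E
```

```text
[0.49274032 0.41593394 0.055     ] [0.49467506 0.41438399 0.055     ]
top glue 0.93 [0.69153182 0.36882868 0.05      ]
top glue 0.27 [ 0.30860243 -0.46698605  0.05      ]
side glue 0.91 [0.70593359 0.34965301 0.05      ]
side glue 0.4 [0.34757349 0.29953971 0.05      ]
top mug 0.93 [0.36293349 0.43764552 0.05      ]
top mug 0.64 [ 0.47785582 -0.06455579  0.05      ]
side mug 0.87 [0.37097158 0.43416861 0.05      ]
```

>>> jog_arm(steps="1 -0.385 0.95 0 0; 1 -0.385 0.95 0 0; 1 -0.385 0.95 0 0; 1 -0.385 0.95 0 0; 1 -0.385 0.95 0 0")

```text
time_s: 7.9
eef_pos: [0.607, 0.1332, 0.2775]
orientation: [0.705, -0.062, 0.704, 0.062]
contact_force: [0.8, -0.6, -2.1]
grip_width: 0.0251
```

>>> jog_arm(steps="1 -0.385 0.95 0 0; 1 -0.385 0.95 0 0; 1 -0.385 0.95 0 0; 1 -0.385 0.95 0 0; 1 -0.385 0.95 0 0")

```text
time_s: 8.32
eef_pos: [0.5588, 0.2521, 0.2776]
orientation: [0.705, -0.062, 0.704, 0.062]
contact_force: [0.5, 0.3, -2.1]
grip_width: 0.025
```

>>> jog_arm(steps="1 -0.385 0.95 0 0; 1 -0.385 0.95 0 0; 1 -0.385 0.95 0 0; 1 -0.385 0.95 0 0; 1 -0.385 0.95 0 0")

```text
time_s: 8.73
eef_pos: [0.5106, 0.3709, 0.2775]
orientation: [0.705, -0.062, 0.704, 0.062]
contact_force: [0.2, 0.2, -2.3]
grip_width: 0.0251
```

>>> jog_arm(steps="1 -0.385 0.95 0 0; 1 -0.385 0.95 0 0; 1 0 0 0 0; 1 0 0 0 0; 1 0 0 0 0")

```text
time_s: 9.15
eef_pos: [0.492, 0.417, 0.2773]
orientation: [0.704, -0.063, 0.704, 0.062]
contact_force: [-0.6, -0.1, -1.4]
grip_width: 0.0249
```

```bash
python3 - <<'E'
from h import *
print(ctrl.get_obs()["eef_pos"])
g=grab("side"); save(g,"pics/over.png",(170,200,290,370),3.4)
E
```

```text
[0.49195006 0.41702541 0.27729405]
```

View pics/over.png

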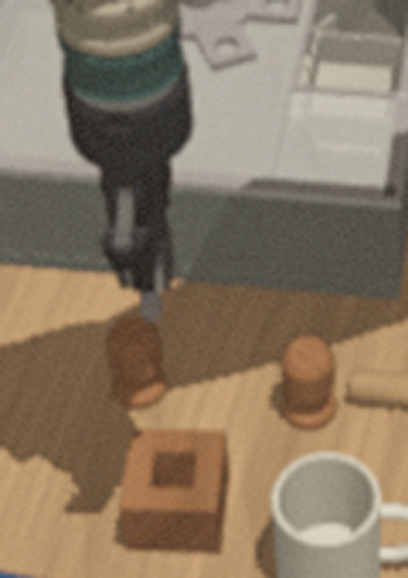

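>>> jog_arm(steps="1 0.07 -0.04 -1 0; 1 0 0 -1 0; 1 0 0 -1 0; 1 0 0 -1 0; 1 0 0 -1 0")

```text
time_s: 9.62
eef_pos: [0.4944, 0.415, 0.1515]
orientation: [0.705, -0.062, 0.704, 0.062]
contact_force: [0.1, 0.8, -2.9]
grip_width: 0.0251
```

>>> jog_arm(steps="1 0 0 -0.5 0; 1 0 0 -0.5 0; 1 0 0 -0.5 0; 1 0 0 -0.5 0; 1 0 0 -0.3 0")

```text
time_s: 10.03
eef_pos: [0.4938, 0.4161, 0.0939]
orientation: [0.704, -0.062, 0.704, 0.062]
contact_force: [0.4, -0.5, -1.5]
grip_width: 0.0249
```

>>> jog_arm(steps="1 0 0 -0.3 0; 1 0 0 -0.3 0; 1 0 0 -0.3 0; 1 0 0 0 0; 1 0 0 0 0")

```text
time_s: 10.45
eef_pos: [0.4934, 0.4161, 0.0719]
orientation: [0.704, -0.062, 0.705, 0.062]
contact_force: [0.7, 0.1, -1.0]
grip_width: 0.0246
```

>>> jog_arm(steps="1 0 0 -0.1 0; 1 0 0 -0.1 0; 1 0 0 -0.08 0; 1 0 0 0 0; 1 0 0 0 0")

```text
time_s: 10.87
eef_pos: [0.4936, 0.4162, 0.0653]
orientation: [0.704, -0.062, 0.704, 0.062]
contact_force: [0.1, 0.1, -1.6]
grip_width: 0.0249
```

>>> jog_arm(steps="1 0 0 -0.06 0; 1 0 0 -0.04 0; 1 0 0 0 0; 1 0 0 0 0; 1 0 0 0 0")

```text
time_s: 11.28
eef_pos: [0.4937, 0.4162, 0.0629]
orientation: [0.704, -0.062, 0.704, 0.062]
contact_force: [-0.1, 0.0, -2.1]
grip_width: 0.0247
```

>>> jog_arm(steps="0.2 0 0 0 0; 0 0 0 0 0; -0.3 0 0 0 0; -0.3 0 0 0 0; -0.3 0 0 0 0")

```text
time_s: 11.7
eef_pos: [0.4939, 0.4164, 0.0631]
orientation: [0.705, -0.062, 0.704, 0.062]
contact_force: [-0.0, -0.2, 0.0]
grip_width: 0.0554
```

>>> jog_arm(steps="-0.3 0 0 0.5 0; -0.3 0 0 1 0; -0.3 0 0 1 0; -0.3 0 0 1 -0.4; -0.3 0 0 1 -0.4")

```text
time_s: 12.12
eef_pos: [0.4937, 0.4163, 0.1775]
orientation: [0.706, -0.039, 0.706, 0.039]
contact_force: [0.1, -0.0, 0.9]
grip_width: 0.0556
```

>>> jog_arm(steps="-0.4 0.64 -1 0 0; -0.4 0.64 -1 0 0; -0.4 0.64 -1 0 0; -0.4 0.64 -1 0 0; -0.4 0 0 0 0")

```text
time_s: 12.53
eef_pos: [0.5607, 0.3125, 0.1767]
orientation: [0.707, -0.039, 0.705, 0.037]
contact_force: [0.0, 0.2, 0.2]
grip_width: 0.0597
```

```bash
cat > look.py <<'E'
from h import *
import sys
f=grab("top"); g=grab("side"); print(ctrl.get_obs()["eef_pos"].round(4),ctrl.get_obs()["time_s"])
for n,F in(("top",f),("side",g)):
  for q in["knob1"]+sys.argv[2:]:
    for r in ctrl.trace(n,q):
      v,u=np.nonzero(r["pixels"]); print(n,q,round(r["confidence"],2),u.mean().round(1),v.mean().round(1),len(u),at(F,(u.mean(),v.mean()),.07 if q=="pin" else .038)[:2].round(4))
a=cv2.resize(f["pixels"][...,::-1],(400,300)); 
cv2.imwrite(sys.argv[1],np.hstack([f["pixels"],g["pixels"]])[...,::-1])
E
python3 look.py pics/l1.png pin; python3 -c "
from h import *
im=cv2.imread('pics/l1.png'); cv2.imwrite('pics/l1c.png',cv2.resize(np.hstack([im[140:260,100:240],im[260:380,560+160:560+300]]),None,fx=2.8,fy=2.8))"
```

```text
[0.5584 0.3155 0.1763] 12.6333
top knob1 0.85 404.6 218.8 262 [ 0.4218 -0.3301]
top knob1 0.83 177.0 178.8 254 [0.5545 0.3142]
top knob1 0.78 404.6 180.9 277 [ 0.5314 -0.3388]
top knob1 0.77 438.0 198.2 286 [ 0.4785 -0.4292]
top knob1 0.71 419.3 307.1 301 [ 0.1794 -0.3506]
top pin 0.28 183.7 225.3 141 [0.4132 0.2844]
side knob1 0.72 375.4 173.6 224 [ 0.1817 -0.3524]
side knob1 0.71 209.4 306.1 360 [0.5592 0.3145]
side knob1 0.67 260.4 312.4 382 [0.4218 0.3048]
side knob1 0.6 304.3 167.2 230 [ 0.4265 -0.3357]
side knob1 0.54 274.6 159.8 190 [ 0.5374 -0.3554]
side knob1 0.51 293.6 149.2 234 [ 0.4845 -0.4326]
side pin 0.52 219.3 331.4 281 [0.5002 0.4071]
side pin 0.33 209.7 305.7 364 [0.5483 0.3365]
```

View pics/l1c.png

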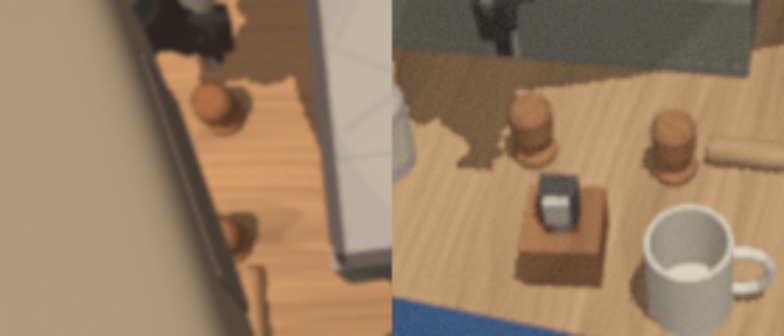

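The pin stands upright in its stand (side crop ~(558,205)). I'm over the upper-left knob at about (0.557, 0.314), so I'll descend.

>>> jog_arm(steps="-0.5 -0.04 -0.04 -1 0; -0.5 0 0 -1 0; -0.5 0 0 -1 0; -0.5 0 0 -1 0; -0.5 0 0 -1 0")

```text
time_s: 13.25
eef_pos: [0.556, 0.3164, 0.0494]
orientation: [0.706, -0.04, 0.706, 0.04]
contact_force: [-0.2, 0.7, -0.4]
grip_width: 0.0641
```

>>> jog_arm(steps="-0.5 0 0 -0.5 0; -0.5 0 0 -0.4 0; -0.5 0 0 0 0; 1 0 0 0 0; 1 0 0 0 0")

```text
time_s: 13.67
eef_pos: [0.558, 0.3158, 0.0295]
orientation: [0.707, -0.04, 0.705, 0.04]
contact_force: [-2.8, 0.6, 18.4]
grip_width: 0.0414
```

>>> jog_arm(steps="1 0 0 0 0; 1 0 0 0 0; 1 0 0 0.5 0; 1 0 0 1 0; 1 0 0 1 0")

```text
time_s: 14.08
eef_pos: [0.5554, 0.3146, 0.0906]
orientation: [0.705, -0.04, 0.707, 0.039]
contact_force: [0.3, 0.0, -0.5]
grip_width: 0.0409
```

>>> jog_arm(steps="1 0 0 1 0; 1 0 0 1 0; 1 0 0 1 0; 1 0 0 1 0; 1 0 0 1 0")

```text
time_s: 14.5
eef_pos: [0.5563, 0.315, 0.2177]
orientation: [0.706, -0.04, 0.706, 0.04]
contact_force: [-0.0, 0.8, -1.4]
grip_width: 0.0407
```

>>> jog_arm(steps="1 -0.32 -1 0 0; 1 -0.32 -1 0 0; 1 -0.32 -1 0 0; 1 -0.32 -1 0 0; 1 -0.32 -1 0 0")

```text
time_s: 14.92
eef_pos: [0.5159, 0.1892, 0.2164]
orientation: [0.706, -0.04, 0.706, 0.04]
contact_force: [-0.3, -0.2, -1.4]
grip_width: 0.041
```

>>> jog_arm(steps="1 -0.32 -1 0 0; 1 -0.32 -1 0 0; 1 -0.32 -1 0 0; 1 -0.32 -1 0 0; 1 -0.32 -1 0 0")

```text
time_s: 15.33
eef_pos: [0.4759, 0.0641, 0.2163]
orientation: [0.706, -0.04, 0.706, 0.04]
contact_force: [1.3, -0.6, -2.0]
grip_width: 0.0406
```

>>> jog_arm(steps="1 -0.32 -1 0 0; 1 -0.32 -1 0 0; 1 -0.32 -1 0 0; 1 0 0 0 0; 1 0 0 0 0")

```text
time_s: 15.75
eef_pos: [0.4523, -0.0106, 0.2162]
orientation: [0.706, -0.039, 0.706, 0.039]
contact_force: [1.2, -0.3, -1.3]
grip_width: 0.0405
```

```bash
python3 -c "
from h import *
print(ctrl.get_obs()['eef_pos'])
g=grab('side'); save(g,'pics/win.png',(200,120,320,240),4.5); print(ctrl.get_obs()['eef_pos'])"
```

```text
[ 0.4522959  -0.0105936   0.21618609]
[ 0.45268526 -0.0098947   0.21611493]
```

View pics/win.png

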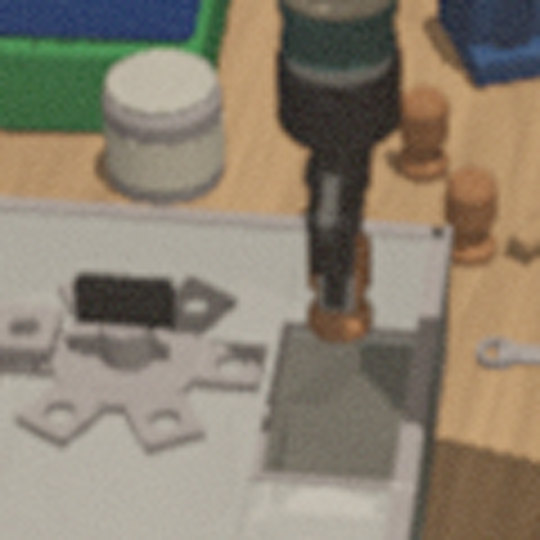

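>>> jog_arm(steps="1 0 0 -1 0; 1 0 0 -1 0; 1 0 0 -1 0; 1 0 0 -1 0; 1 0 0 -0.7 0")

```text
time_s: 16.22
eef_pos: [0.4519, -0.0084, 0.0961]
orientation: [0.705, -0.04, 0.707, 0.041]
contact_force: [-0.2, 0.6, -1.5]
grip_width: 0.0407
```

>>> jog_arm(steps="1 0 0 -0.4 0; 1 0 0 -0.4 0; 1 0 0 -0.3 0; 1 0 0 -0.2 0; 1 0 0 0 0")

```text
time_s: 16.63
eef_pos: [0.4532, -0.0096, 0.0653]
orientation: [0.706, -0.04, 0.706, 0.04]
contact_force: [0.6, 0.0, -1.2]
grip_width: 0.041
```

>>> jog_arm(steps="0.1 0 0 0 0; -0.1 0 0 0 0; -0.4 0 0 0 0; -0.4 0 0 0 0; -0.4 0 0 0.4 0")

```text
time_s: 17.05
eef_pos: [0.4513, -0.0096, 0.0746]
orientation: [0.705, -0.039, 0.707, 0.04]
contact_force: [-0.3, -0.9, 0.0]
grip_width: 0.0596
```

>>> jog_arm(steps="-0.4 0 0 1 0; -0.4 0 0 1 0; -0.4 0 0 1 0; -0.4 0 0 1 0; -0.4 0 0 1 0")

```text
time_s: 17.47
eef_pos: [0.4526, -0.0098, 0.2026]
orientation: [0.706, -0.04, 0.706, 0.04]
contact_force: [0.1, -0.1, 0.6]
grip_width: 0.0595
```

>>> jog_arm(steps="-0.4 0 0 1 0; -0.4 0 0 1 0; -0.4 0 0 1 0; -0.4 0 0 0 0; -0.4 0 0 0 0")

```text
time_s: 17.88
eef_pos: [0.454, -0.01, 0.278]
orientation: [0.708, -0.04, 0.704, 0.039]
contact_force: [-0.1, -0.8, -0.7]
grip_width: 0.0603
```

>>> jog_arm(steps="-0.4 0.9 0.1 0 0; -0.4 0.9 0.1 0 0; -0.4 0.9 0.1 0 0; -0.4 0.9 0.1 0 0; -0.4 0.9 0.1 0 0")

```text
time_s: 18.3
eef_pos: [0.5651, 0.003, 0.2739]
orientation: [0.705, -0.04, 0.707, 0.04]
contact_force: [-0.2, 0.8, 0.5]
grip_width: 0.0597
```

>>> jog_arm(steps="-0.4 0.9 0.1 0 0; -0.4 0 0 -1 0; -0.4 0 0 -1 0; -0.4 0 0 -1 0; -0.4 0 0 -0.7 0")

```text
time_s: 18.72
eef_pos: [0.5853, 0.0055, 0.1789]
orientation: [0.704, -0.039, 0.708, 0.04]
contact_force: [0.8, -0.9, -0.3]
grip_width: 0.0599
```

>>> jog_arm(steps="-0.4 0 0 0 0; -0.4 0 0 0 0; 0.3 0 0 0 0; 0.6 0 0 0 0; 0.6 0 0 0 0")

```text
time_s: 19.13
eef_pos: [0.5888, 0.0051, 0.1846]
orientation: [0.707, -0.04, 0.705, 0.04]
contact_force: [-0.7, -0.5, 0.0]
grip_width: 0.0239
```

>>> jog_arm(steps="1 0 0 0 0; 1 0 0 0 0; 1 0 0 0 0; 1 0 0 0 0; 1 0 0 0 0")

```text
time_s: 19.55
eef_pos: [0.5885, 0.0079, 0.1849]
orientation: [0.707, -0.038, 0.705, 0.042]
contact_force: [-0.9, 7.2, 3.3]
grip_width: 0.0149
```

>>> jog_arm(steps="1 0 0.08 0 0; 1 0 0.04 0 0; 1 0 0 0 0; 1 0 0 0 0; 1 0 0 0 0")

```text
time_s: 19.97
eef_pos: [0.5885, 0.0079, 0.1849]
orientation: [0.707, -0.04, 0.705, 0.039]
contact_force: [-1.6, -0.8, 5.5]
grip_width: 0.0147
```

```bash
python3 -c "
from bench import ctrl
o=ctrl.get_obs();print(o['qpos'],o['eef_pos'],o['contact_force'],o['moment'])"
```

```text
[-9.62427410e-02  2.38599410e-01 -1.75751493e-01  1.15382330e+00
 -3.40478650e-04 -2.08085135e-01] [0.58848852 0.007887   0.18486339] [-1.63339827 -0.79681181  5.53664756] [ 0.20525883  0.41734053 -0.03525608]
```

>>> jog_arm(steps="1 0 0 0 0.8; 1 0 0 0 1; 1 0 0 0 1; 1 0 0 0 1; 1 0 0 0 1")

```text
time_s: 20.38
eef_pos: [0.5887, 0.0071, 0.1848]
orientation: [0.686, -0.175, 0.684, 0.174]
contact_force: [-1.5, -3.1, 5.0]
grip_width: 0.0151
```

>>> jog_arm(steps="1 0 0 0 1; 1 0 0 0 1; 1 0 0 0 1; 1 0 0 0 1; 1 0 0 0 1")

```text
time_s: 20.8
eef_pos: [0.5893, 0.0064, 0.1849]
orientation: [0.638, -0.309, 0.636, 0.305]
contact_force: [1.0, -5.2, 4.7]
grip_width: 0.0152
```

>>> jog_arm(steps="1 0 0 0 1; 1 0 0 0 1; 1 0 0 0 1; 1 0 0 0 0.3; 1 0 0 0 0")

```text
time_s: 21.22
eef_pos: [0.5897, 0.0061, 0.1849]
orientation: [0.592, -0.389, 0.591, 0.385]
contact_force: [1.8, -5.7, 4.3]
grip_width: 0.0152
```

>>> jog_arm(steps="1 0 0 0 0; 1 0 0 0 0; 0.4 0 0 0 0; -0.3 0 0 0 0; -0.3 0 0 0 0")

```text
time_s: 21.63
eef_pos: [0.5875, 0.0083, 0.1828]
orientation: [0.591, -0.388, 0.591, 0.388]
contact_force: [1.0, -0.5, -0.3]
grip_width: 0.0488
```

>>> jog_arm(steps="-0.3 0 0 0 0; -0.3 0 0 1 0; -0.3 0 0 1 0; -0.3 0 0 1 0; -0.3 0 0 1 0")

```text
time_s: 22.05
eef_pos: [0.5872, 0.0085, 0.2835]
orientation: [0.591, -0.387, 0.592, 0.388]
contact_force: [-0.1, -0.0, 0.2]
grip_width: 0.0557
```

>>> jog_arm(steps="-0.5 -0.5 0.91 0 -1; -0.5 -0.51 0.91 0 -1; -0.5 -0.51 0.91 0 -1; -0.5 -0.51 0.91 0 -1; -0.5 -0.51 0.91 0 -1")

```text
time_s: 22.47
eef_pos: [0.5233, 0.123, 0.2827]
orientation: [0.657, -0.261, 0.657, 0.261]
contact_force: [0.5, -0.5, -0.1]
grip_width: 0.064
```

>>> jog_arm(steps="-0.5 -0.51 0.91 0 -1; -0.5 -0.51 0.91 0 -1; -0.5 -0.51 0.91 0 -1; -0.5 -0.51 0.91 0 -1; -0.5 -0.51 0.91 0 -1")

```text
time_s: 22.88
eef_pos: [0.4594, 0.2368, 0.2827]
orientation: [0.696, -0.125, 0.696, 0.125]
contact_force: [0.1, 0.1, 0.0]
grip_width: 0.0642
```

>>> jog_arm(steps="-0.5 -0.51 0.91 0 -1; -0.5 -0.51 0.91 0 -1; -0.5 -0.51 0.91 0 -1; -0.5 0 0 0 -0.2; -0.5 0 0 0 0")

```text
time_s: 23.3
eef_pos: [0.4214, 0.3048, 0.2827]
orientation: [0.706, -0.038, 0.706, 0.038]
contact_force: [0.7, 0.4, -0.7]
grip_width: 0.064
```

```bash
python3 look.py pics/l2.png; python3 -c "
from h import *
im=cv2.imread('pics/l2.png'); cv2.imwrite('pics/l2c.png',cv2.resize(np.hstack([im[80:250,190:380],im[140:310,560+140:560+330]]),None,fx=2.1,fy=2.1))"
```

```text
[0.4222 0.3037 0.2827] 23.4
top knob1 0.86 438.2 198.2 323 [ 0.4784 -0.4298]
top knob1 0.8 404.9 218.0 330 [ 0.4239 -0.3314]
top knob1 0.72 419.4 307.1 311 [ 0.1793 -0.3508]
top knob1 0.55 179.7 225.0 259 [0.4196 0.3034]
top knob1 0.52 404.6 181.2 236 [ 0.5305 -0.3389]
top knob1 0.28 454.1 256.9 1161 [ 0.312  -0.4578]
side knob1 0.69 293.8 149.0 218 [ 0.484  -0.4339]
side knob1 0.57 260.4 312.7 344 [0.4217 0.3058]
side knob1 0.51 375.1 174.4 252 [ 0.1825 -0.348 ]
side knob1 0.5 222.7 228.7 13381 [0.6128 0.0224]
side knob1 0.49 304.8 167.2 201 [ 0.4247 -0.3362]
side knob1 0.35 268.8 356.1 1424 [0.3693 0.4285]
```

View pics/l2c.png

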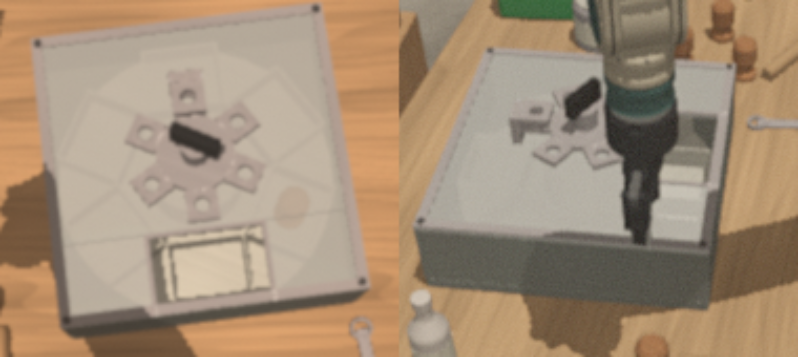

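>>> jog_arm(steps="-0.5 -0.06 0.03 -1 0; -0.5 0 0 -1 0; -0.5 0 0 -1 0; -0.5 0 0 -1 0; -0.5 0 0 -1 0")

```text
time_s: 23.92
eef_pos: [0.4213, 0.3038, 0.1569]
orientation: [0.706, -0.036, 0.706, 0.036]
contact_force: [0.6, -0.9, 0.1]
grip_width: 0.0641
```

>>> jog_arm(steps="-0.5 0 0 -1 0; -0.5 0 0 -1 0; -0.5 0 0 -1 0; -0.5 0 0 -0.8 0; -0.5 0 0 -0.7 0")

```text
time_s: 24.33
eef_pos: [0.4206, 0.3034, 0.0437]
orientation: [0.706, -0.037, 0.707, 0.036]
contact_force: [-0.9, 0.4, 0.3]
grip_width: 0.0642
```

>>> jog_arm(steps="-0.5 0 0 -0.4 0; -0.5 0 0 -0.2 0; -0.5 0 0 0 0; 1 0 0 0 0; 1 0 0 0 0")

```text
time_s: 24.75
eef_pos: [0.4219, 0.3051, 0.0316]
orientation: [0.707, -0.037, 0.705, 0.037]
contact_force: [-2.0, -0.5, 24.3]
grip_width: 0.0413
```

>>> jog_arm(steps="1 0 0 0 0; 1 0 0 0 0; 1 0 0 0 0; 1 0 0 0.5 0; 1 0 0 1 0")

```text
time_s: 25.17
eef_pos: [0.4176, 0.3031, 0.0654]
orientation: [0.704, -0.038, 0.708, 0.036]
contact_force: [0.1, 0.2, -1.1]
grip_width: 0.0408
```

>>> jog_arm(steps="1 0 0 1 0; 1 0 0 1 0; 1 0 0 1 0; 1 0 0 1 0; 1 0 0 1 0")

```text
time_s: 25.58
eef_pos: [0.4199, 0.3045, 0.1938]
orientation: [0.706, -0.037, 0.706, 0.037]
contact_force: [-0.7, -0.5, -1.1]
grip_width: 0.0404
```

>>> jog_arm(steps="1 0 0 1 0; 1 0.1 -0.97 0 0; 1 0.1 -0.97 0 0; 1 0.1 -0.97 0 0; 1 0.1 -0.97 0 0")

```text
time_s: 26.0
eef_pos: [0.4301, 0.2069, 0.2178]
orientation: [0.706, -0.037, 0.706, 0.037]
contact_force: [0.8, 0.9, -1.0]
grip_width: 0.0404
```

>>> jog_arm(steps="1 0.1 -0.97 0 0; 1 0.1 -0.97 0 0; 1 0.1 -0.97 0 0; 1 0.1 -0.97 0 0; 1 0.1 -0.97 0 0")

```text
time_s: 26.42
eef_pos: [0.4425, 0.0855, 0.2175]
orientation: [0.706, -0.037, 0.706, 0.037]
contact_force: [0.5, 0.4, -0.8]
grip_width: 0.0409
```

>>> jog_arm(steps="1 0.1 -0.97 0 0; 1 0.1 -0.97 0 0; 1 0.1 -0.97 0 0; 1 0.1 -0.97 0 0; 1 0 0 0 0")

```text
time_s: 26.83
eef_pos: [0.4534, -0.0136, 0.2176]
orientation: [0.706, -0.036, 0.706, 0.035]
contact_force: [0.2, 0.5, -1.1]
grip_width: 0.0407
```

>>> jog_arm(steps="1 0 0.1 -1 0; 1 0 0 -1 0; 1 0 0 -1 0; 1 0 0 -1 0; 1 0 0 -0.7 0")

```text
time_s: 27.25
eef_pos: [0.4512, -0.0071, 0.098]
orientation: [0.705, -0.037, 0.707, 0.037]
contact_force: [0.3, 0.1, -2.3]
grip_width: 0.0405
```

>>> jog_arm(steps="1 0 0 -0.4 0; 1 0 0 -0.4 0; 1 0 0 -0.3 0; 1 0 0 -0.2 0; 1 0 0 0 0")

```text
time_s: 27.67
eef_pos: [0.453, -0.0079, 0.0674]
orientation: [0.706, -0.037, 0.706, 0.037]
contact_force: [0.7, 0.1, -0.7]
grip_width: 0.0406
```

>>> jog_arm(steps="0.1 0 0 0 0; -0.1 0 0 0 0; -0.4 0 0 0 0; -0.4 0 0 0 0; -0.4 0 0 0.4 0")

```text
time_s: 28.08
eef_pos: [0.4519, -0.0079, 0.0771]
orientation: [0.705, -0.037, 0.707, 0.037]
contact_force: [-0.8, -0.9, -1.1]
grip_width: 0.06
```

>>> jog_arm(steps="-0.4 0 0 1 0; -0.4 0 0 1 0; -0.4 0 0 1 0; -0.4 0 0 1 0; -0.4 0 0 1 0")

```text
time_s: 28.5
eef_pos: [0.4532, -0.008, 0.2052]
orientation: [0.707, -0.037, 0.706, 0.037]
contact_force: [1.1, 0.1, -0.3]
grip_width: 0.06
```

>>> jog_arm(steps="-0.4 0 0 1 1; -0.4 0 0 1 1; -0.4 0 0 1 1; -0.4 0 0 0 1; -0.4 0 0 0 1")

```text
time_s: 28.92
eef_pos: [0.4547, -0.0082, 0.2814]
orientation: [0.686, -0.179, 0.682, 0.177]
contact_force: [0.8, -0.6, -1.1]
grip_width: 0.0598
```

>>> jog_arm(steps="-0.4 0.9 0.1 0 1; -0.4 0.9 0.1 0 1; -0.4 0.9 0.1 0 1; -0.4 0.9 0.1 0 1; -0.4 0.9 0.1 0 1")

```text
time_s: 29.33
eef_pos: [0.5666, 0.0046, 0.279]
orientation: [0.636, -0.31, 0.635, 0.31]
contact_force: [-0.8, -0.1, 0.6]
grip_width: 0.0599
```

>>> jog_arm(steps="-0.4 0.9 0.1 0 1; -0.4 0 0.1 0 1; -0.4 0 0 0 1; -0.4 0 0 0 0.1; -0.4 0 0 0 0")

```text
time_s: 29.75
eef_pos: [0.5882, 0.0095, 0.2785]
orientation: [0.593, -0.385, 0.593, 0.385]
contact_force: [-0.9, 0.3, 0.4]
grip_width: 0.0597
```

>>> jog_arm(steps="-0.4 0.09 -0.06 -1 0; -0.4 0 0 -1 0; -0.4 0 0 -1 0; -0.4 0 0 -0.75 0; -0.4 0 0 0 0")

```text
time_s: 30.17
eef_pos: [0.5867, 0.0082, 0.1799]
orientation: [0.591, -0.383, 0.596, 0.387]
contact_force: [-0.4, -0.2, -0.5]
grip_width: 0.0596
```

>>> jog_arm(steps="0.3 0 0 0 0; 0.6 0 0 0 0; 1 0 0 0 0; 1 0 0 0 0; 1 0 0 0 0")

```text
time_s: 30.58
eef_pos: [0.5908, 0.0083, 0.1865]
orientation: [0.594, -0.385, 0.592, 0.385]
contact_force: [-3.0, 1.2, 6.7]
grip_width: 0.0149
```

>>> jog_arm(steps="1 0 0 0 0; 1 0 0 0 0.8; 1 0 0 0 1; 1 0 0 0 1; 1 0 0 0 1")

```text
time_s: 31.0
eef_pos: [0.5907, 0.0083, 0.1865]
orientation: [0.528, -0.472, 0.526, 0.471]
contact_force: [-3.8, 1.4, 6.8]
grip_width: 0.0148
```

>>> jog_arm(steps="1 0 0 0 1; 1 0 0 0 1; 1 0 0 0 1; 1 0 0 0 1; 1 0 0 0 1")

```text
time_s: 31.42
eef_pos: [0.5906, 0.0083, 0.1865]
orientation: [-0.423, 0.567, -0.422, -0.567]
contact_force: [-3.9, 1.4, 5.6]
grip_width: 0.0146
```

>>> jog_arm(steps="1 0 0 0 1; 1 0 0 0 1; 1 0 0 0 1; 1 0 0 0 1; 1 0 0 0 0.3")

```text
time_s: 31.83
eef_pos: [0.5905, 0.0083, 0.1865]
orientation: [-0.32, 0.631, -0.319, -0.63]
contact_force: [-4.2, 0.8, 7.0]
grip_width: 0.0149
```

>>> jog_arm(steps="1 0 0 0 0; 1 0 0 0 0; 0.4 0 0 0 0; -0.3 0 0 0 0; -0.3 0 0 0 0")

```text
time_s: 32.25
eef_pos: [0.5911, 0.0079, 0.1846]
orientation: [-0.321, 0.631, -0.321, -0.63]
contact_force: [-1.2, 0.7, 0.5]
grip_width: 0.0489
```

>>> jog_arm(steps="-0.3 0 0 0 0; -0.3 0 0 1 0; -0.3 0 0 1 0; -0.3 0 0 1 0; -0.3 0 0 1 0")

```text
time_s: 32.67
eef_pos: [0.5903, 0.008, 0.2849]
orientation: [0.321, -0.63, 0.321, 0.63]
contact_force: [0.1, -0.4, 0.3]
grip_width: 0.0552
```

>>> jog_arm(steps="-0.5 -0.16 -1 0 -1; -0.5 -0.16 -1 0 -1; -0.5 -0.16 -1 0 -1; -0.5 -0.16 -1 0 -1; -0.5 -0.16 -1 0 -1")

```text
time_s: 33.08
eef_pos: [0.5703, -0.1182, 0.2841]
orientation: [-0.441, 0.553, -0.44, -0.553]
contact_force: [-0.4, 0.7, -0.2]
grip_width: 0.0639
```

>>> jog_arm(steps="-0.5 -0.16 -1 0 -1; -0.5 -0.16 -1 0 -1; -0.5 -0.16 -1 0 -1; -0.5 -0.16 -1 0 -1; -0.5 -0.16 -1 0 -1")

```text
time_s: 33.5
eef_pos: [0.5502, -0.2433, 0.2839]
orientation: [0.542, -0.455, 0.542, 0.454]
contact_force: [-0.8, 0.2, 0.6]
grip_width: 0.0643
```

>>> jog_arm(steps="-0.5 -0.16 -1 0 -1; -0.5 -0.16 -1 0 -1; -0.5 -0.16 -1 0 -1; -0.5 -0.16 -1 0 -1; -0.5 0 0 0 -1")

```text
time_s: 33.92
eef_pos: [0.5338, -0.3466, 0.2835]
orientation: [0.621, -0.337, 0.622, 0.336]
contact_force: [0.0, 0.4, 0.1]
grip_width: 0.0641
```

>>> jog_arm(steps="-0.5 0 0 0 -1; -0.5 0 0 0 -1; -0.5 0 0 0 -1; -0.5 0 0 0 -1; -0.5 0 0 0 -1")

```text
time_s: 34.33
eef_pos: [0.5344, -0.3422, 0.2838]
orientation: [0.676, -0.208, 0.676, 0.208]
contact_force: [0.4, -0.0, 0.8]
grip_width: 0.0639
```

>>> jog_arm(steps="-0.5 0 0 0 -1; -0.5 0 0 0 -1; -0.5 0 0 0 -1; -0.5 0 0 0 -1; -0.5 0 0 0 -1")

```text
time_s: 34.75
eef_pos: [0.5345, -0.3422, 0.2839]
orientation: [0.704, -0.069, 0.704, 0.069]
contact_force: [0.3, 0.4, -0.0]
grip_width: 0.064
```

>>> jog_arm(steps="-0.5 0 0 0 -1; -0.5 0 0 0 -0.2; -0.5 0 0 0 0; -0.5 0 0 0 0; -0.5 0 0 0 0")

```text
time_s: 35.17
eef_pos: [0.5344, -0.342, 0.284]
orientation: [0.706, -0.037, 0.706, 0.037]
contact_force: [-0.1, -0.5, -0.9]
grip_width: 0.0642
```

```bash
python3 look.py pics/l3.png tin; python3 -c "
from h import *
im=cv2.imread('pics/l3.png'); cv2.imwrite('pics/l3c.png',cv2.resize(im,None,fx=.71,fy=.71,interpolation=cv2.INTER_AREA))"
```

```text
[ 0.5344 -0.342   0.284 ] 35.2667
top knob1 0.45 285.1 177.9 3848 [0.5492 0.0026]
top tin 0.87 414.8 127.8 1061 [ 0.6914 -0.3817]
side knob1 0.64 304.5 167.4 213 [ 0.4256 -0.335 ]
side knob1 0.56 293.7 149.3 160 [ 0.484  -0.4324]
side knob1 0.44 274.4 159.6 175 [ 0.5382 -0.3564]
side tin 0.92 236.2 147.7 810 [ 0.6909 -0.397 ]
side tin 0.61 335.5 198.5 268 [ 0.296  -0.1932]
side tin 0.4 244.6 203.6 2110 [ 0.5783 -0.105 ]
```

View pics/l3c.png

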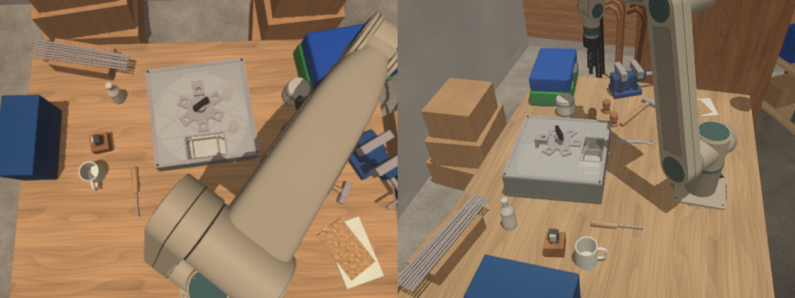

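>>> jog_arm(steps="-0.5 -0.05 0.08 -1 0; -0.5 0 0 -1 0; -0.5 0 0 -1 0; -0.5 0 0 -1 0; -0.5 0 0 -1 0")

```text
time_s: 35.88
eef_pos: [0.5332, -0.34, 0.1581]
orientation: [0.706, -0.037, 0.706, 0.037]
contact_force: [-0.1, 0.3, -1.0]
grip_width: 0.064
```

>>> jog_arm(steps="-0.5 0 0 -1 0; -0.5 0 0 -1 0; -0.5 0 0 -1 0; -0.5 0 0 -0.8 0; -0.5 0 0 -0.7 0")

```text
time_s: 36.3
eef_pos: [0.5325, -0.3395, 0.0448]
orientation: [0.706, -0.037, 0.707, 0.037]
contact_force: [1.0, 0.2, 0.1]
grip_width: 0.0643
```

>>> jog_arm(steps="-0.5 0 0 -0.4 0; -0.5 0 0 -0.2 0; -0.5 0 0 0 0; 1 0 0 0 0; 1 0 0 0 0")

```text
time_s: 36.72
eef_pos: [0.5343, -0.341, 0.0332]
orientation: [0.707, -0.038, 0.705, 0.036]
contact_force: [-1.0, 0.8, 12.3]
grip_width: 0.0406
```

>>> jog_arm(steps="1 0 0 0 0; 1 0 0 0 0; 1 0 0 0 0; 1 0 0 0.5 0; 1 0 0 1 0")

```text
time_s: 37.13
eef_pos: [0.5301, -0.3376, 0.0662]
orientation: [0.704, -0.035, 0.708, 0.039]
contact_force: [0.3, 0.3, -1.2]
grip_width: 0.0405
```

>>> jog_arm(steps="1 0 0 1 0; 1 0 0 1 0; 1 0 0 1 0; 1 0 0 1 0; 1 0 0 1 0")

```text
time_s: 37.55
eef_pos: [0.5324, -0.3393, 0.1954]
orientation: [0.706, -0.037, 0.706, 0.037]
contact_force: [1.2, -0.1, -0.5]
grip_width: 0.0403
```

>>> jog_arm(steps="1 0 0 1 0; 1 -0.23 0.945 0 0; 1 -0.23 0.945 0 0; 1 -0.23 0.945 0 0; 1 -0.23 0.945 0 0")

```text
time_s: 37.97
eef_pos: [0.5092, -0.2442, 0.2194]
orientation: [0.706, -0.037, 0.706, 0.037]
contact_force: [0.3, -0.1, -1.8]
grip_width: 0.0407
```

>>> jog_arm(steps="1 -0.23 0.945 0 0; 1 -0.23 0.945 0 0; 1 -0.23 0.945 0 0; 1 -0.23 0.945 0 0; 1 -0.23 0.945 0 0")

```text
time_s: 38.38
eef_pos: [0.4802, -0.1259, 0.2192]
orientation: [0.706, -0.037, 0.706, 0.037]
contact_force: [1.2, -0.4, -0.7]
grip_width: 0.0408
```

>>> jog_arm(steps="1 -0.23 0.945 0 0; 1 -0.23 0.945 0 0; 1 -0.23 0.945 0 0; 1 -0.23 0.945 0 0; 1 -0.23 0.945 0 0")

```text
time_s: 38.8
eef_pos: [0.4514, -0.008, 0.2192]
orientation: [0.706, -0.037, 0.706, 0.037]
contact_force: [0.2, 0.5, -1.7]
grip_width: 0.0407
```

>>> jog_arm(steps="1 0 0 0 0; 1 0 0 0 0; 1 0 0 0 0; 1 0 0 0 0; 1 0 0 0 0")

```text
time_s: 39.22
eef_pos: [0.4529, -0.01, 0.2191]
orientation: [0.706, -0.037, 0.706, 0.036]
contact_force: [0.1, 0.2, -1.0]
grip_width: 0.0405
```

>>> jog_arm(steps="1 0 0.04 -1 0; 1 0 0 -1 0; 1 0 0 -1 0; 1 0 0 -1 0; 1 0 0 -0.75 0")

```text
time_s: 39.63
eef_pos: [0.4519, -0.0089, 0.0984]
orientation: [0.705, -0.036, 0.707, 0.037]
contact_force: [0.6, -0.4, -1.6]
grip_width: 0.0406
```

>>> jog_arm(steps="1 0 0 -0.4 0; 1 0 0 -0.4 0; 1 0 0 -0.3 0; 1 0 0 -0.2 0; 1 0 0 0 0")

```text
time_s: 40.05
eef_pos: [0.4537, -0.0086, 0.0686]
orientation: [0.707, -0.037, 0.706, 0.037]
contact_force: [-0.4, -0.4, -0.9]
grip_width: 0.0406
```

>>> jog_arm(steps="0.1 0 0 0 0; -0.1 0 0 0 0; -0.4 0 0 0 0; -0.4 0 0 0 0; -0.4 0 0 0.4 0")

```text
time_s: 40.47
eef_pos: [0.4512, -0.008, 0.0768]
orientation: [0.705, -0.037, 0.707, 0.037]
contact_force: [-0.5, -0.5, -0.3]
grip_width: 0.0598
```

>>> jog_arm(steps="-0.4 0 0 1 0; -0.4 0 0 1 0; -0.4 0 0 1 0; -0.4 0 0 1 0; -0.4 0 0 1 0")

```text
time_s: 40.88
eef_pos: [0.4525, -0.0082, 0.205]
orientation: [0.706, -0.037, 0.706, 0.037]
contact_force: [0.9, -0.9, -0.2]
grip_width: 0.0596
```

>>> jog_arm(steps="-0.4 0 0 1 -1; -0.4 0 0 1 -1; -0.4 0 0 1 -1; -0.4 0 0 0 -1; -0.4 0 0 0 -1")

```text
time_s: 41.3
eef_pos: [0.4541, -0.0084, 0.2812]
orientation: [0.701, 0.105, 0.697, -0.106]
contact_force: [-0.4, 0.6, 0.3]
grip_width: 0.0596
```

>>> jog_arm(steps="-0.4 0.9 0.1 0 -1; -0.4 0.9 0.1 0 -1; -0.4 0.9 0.1 0 -1; -0.4 0.9 0.1 0 -1; -0.4 0.9 0.1 0 -1")

```text
time_s: 41.72
eef_pos: [0.566, 0.0045, 0.2788]
orientation: [0.665, 0.242, 0.664, -0.242]
contact_force: [-0.6, -0.2, 0.4]
grip_width: 0.0599
```

>>> jog_arm(steps="-0.4 1 0.1 0 -1; -0.4 0 0.05 0 -1; -0.4 0 0 0 -1; -0.4 0 0 0 -0.1; -0.4 0 0 0 0")

```text
time_s: 42.13
eef_pos: [0.5901, 0.008, 0.2783]
orientation: [0.63, 0.321, 0.63, -0.321]
contact_force: [-0.1, -1.0, 0.1]
grip_width: 0.0599
```

>>> jog_arm(steps="-0.4 0 0 -1 0; -0.4 0 0 -1 0; -0.4 0 0 -1 0; -0.4 0 0 -0.75 0; -0.4 0 0 0 0")

```text
time_s: 42.55
eef_pos: [0.5864, 0.0083, 0.1799]
orientation: [0.627, 0.32, 0.633, -0.322]
contact_force: [-0.5, 0.3, -0.8]
grip_width: 0.0598
```

>>> jog_arm(steps="0.3 0 0 0 0; 0.6 0 0 0 0; 1 0 0 0 0; 1 0 0 0 0; 1 0 0 0 0")

```text
time_s: 42.97
eef_pos: [0.5911, 0.0075, 0.1865]
orientation: [0.631, 0.321, 0.629, -0.321]
contact_force: [-2.6, -0.9, 6.3]
grip_width: 0.0148
```

>>> jog_arm(steps="1 0 0 0 0; 1 0 0 0 0.8; 1 0 0 0 1; 1 0 0 0 1; 1 0 0 0 1")

```text
time_s: 43.38
eef_pos: [0.5912, 0.0076, 0.1865]
orientation: [0.673, 0.221, 0.67, -0.221]
contact_force: [-2.0, -0.9, 5.6]
grip_width: 0.015
```

>>> jog_arm(steps="1 0 0 0 1; 1 0 0 0 1; 1 0 0 0 1; 1 0 0 0 1; 1 0 0 0 1")

```text
time_s: 43.8
eef_pos: [0.5914, 0.0079, 0.1865]
orientation: [0.703, 0.083, 0.701, -0.083]
contact_force: [-1.6, 0.3, 6.6]
grip_width: 0.0148
```

>>> jog_arm(steps="1 0 0 0 1; 1 0 0 0 1; 1 0 0 0 1; 1 0 0 0 1; 1 0 0 0 0.3")

```text
time_s: 44.22
eef_pos: [0.5914, 0.0082, 0.1865]
orientation: [0.707, -0.038, 0.705, 0.038]
contact_force: [-1.5, 0.7, 4.7]
grip_width: 0.0148
```

>>> jog_arm(steps="1 0 0 0 0; 1 0 0 0 0; 0.4 0 0 0 0; -0.3 0 0 0 0; -0.3 0 0 0 0")

```text
time_s: 44.63
eef_pos: [0.5904, 0.008, 0.1843]
orientation: [0.706, -0.037, 0.706, 0.037]
contact_force: [-0.6, 0.0, 1.2]
grip_width: 0.0486
```

>>> jog_arm(steps="-0.3 0 0 0 0; -0.3 0 0 1 0; -0.3 0 0 1 0; -0.3 0 0 1 0; -0.3 0 0 1 0")

```text
time_s: 45.05
eef_pos: [0.5899, 0.008, 0.2847]
orientation: [0.706, -0.037, 0.706, 0.037]
contact_force: [0.8, -0.4, 0.1]
grip_width: 0.0551
```

```bash
python3 look.py pics/l4.png bar
```

```text
[0.593  0.0077 0.2893] 45.15
top knob1 0.85 418.9 307.3 317 [ 0.1789 -0.3494]
top knob1 0.74 404.9 218.4 264 [ 0.4229 -0.3311]
top knob1 0.64 437.7 198.2 333 [ 0.4785 -0.4285]
top bar 0.69 313.3 199.9 178 [ 0.4826 -0.0759]
top bar 0.58 404.9 218.5 294 [ 0.4224 -0.3312]
side knob1 0.73 293.8 148.6 205 [ 0.4846 -0.4369]
side knob1 0.69 375.2 172.9 229 [ 0.1828 -0.3567]
side knob1 0.64 293.3 314.6 363 [0.3359 0.2929]
side knob1 0.52 304.6 167.7 232 [ 0.4248 -0.3333]
side bar 0.92 244.1 203.4 2187 [ 0.5802 -0.1055]
side bar 0.55 293.9 149.7 210 [ 0.4828 -0.4301]
```

>>> jog_arm(steps="-0.5 -0.25 -0.97 0 0; -0.5 -0.25 -0.97 0 0; -0.5 -0.25 -0.97 0 0; -0.5 -0.25 -0.97 0 0; -0.5 -0.25 -0.97 0 0")

```text
time_s: 45.77
eef_pos: [0.5575, -0.1139, 0.282]
orientation: [0.705, -0.037, 0.707, 0.037]
contact_force: [0.4, -0.1, -0.2]
grip_width: 0.064
```

>>> jog_arm(steps="-0.5 -0.25 -0.97 0 0; -0.5 -0.25 -0.97 0 0; -0.5 -0.25 -0.97 0 0; -0.5 -0.25 -0.97 0 0; -0.5 -0.25 -0.97 0 0")

```text
time_s: 46.18
eef_pos: [0.5262, -0.2351, 0.2819]
orientation: [0.705, -0.036, 0.707, 0.038]
contact_force: [0.2, -0.6, -0.9]
grip_width: 0.0642
```

>>> jog_arm(steps="-0.5 -0.25 -0.97 0 0; -0.5 -0.25 -0.97 0 0; -0.5 -0.25 -0.97 0 0; -0.5 -0.25 -0.97 0 0; -0.5 -0.25 -0.97 0 0")

```text
time_s: 46.6
eef_pos: [0.4951, -0.3562, 0.2819]
orientation: [0.705, -0.036, 0.707, 0.038]
contact_force: [0.4, -0.5, 0.4]
grip_width: 0.0638
```

>>> jog_arm(steps="-0.5 -0.25 -0.97 0 0; -0.5 -0.25 -0.97 0 0; -0.5 -0.25 -0.97 0 0; -0.5 0 0 0 0; -0.5 0 0 0 0")

```text
time_s: 47.02
eef_pos: [0.4765, -0.4289, 0.2817]
orientation: [0.705, -0.035, 0.707, 0.037]
contact_force: [-0.5, 0.0, -0.2]
grip_width: 0.0644
```

```bash
python3 look.py pics/l5.png
```

```text
[ 0.4772 -0.4275  0.2826] 47.1167
top knob1 0.55 404.8 218.4 277 [ 0.4229 -0.3308]
top knob1 0.51 437.9 197.8 300 [ 0.4798 -0.4292]
side knob1 0.76 293.8 149.1 194 [ 0.4837 -0.4336]
side knob1 0.49 304.3 167.4 252 [ 0.4264 -0.3347]
```

>>> jog_arm(steps="-0.5 0.17 -0.12 -1 0; -0.5 0 0 -1 0; -0.5 0 0 -1 0; -0.5 0 0 -1 0; -0.5 0 0 -1 0")

```text
time_s: 47.63
eef_pos: [0.4823, -0.4303, 0.1582]
orientation: [0.706, -0.037, 0.706, 0.037]
contact_force: [-0.1, 0.1, -0.0]
grip_width: 0.064
```

>>> jog_arm(steps="-0.5 0 0 -1 0; -0.5 0 0 -1 0; -0.5 0 0 -1 0; -0.5 0 0 -0.8 0; -0.5 0 0 -0.7 0")

```text
time_s: 48.05
eef_pos: [0.4817, -0.4297, 0.0449]
orientation: [0.706, -0.037, 0.707, 0.038]
contact_force: [-1.1, 0.5, -0.4]
grip_width: 0.0641
```

>>> jog_arm(steps="-0.5 0 0 -0.4 0; -0.5 0 0 -0.2 0; -0.5 0 0 0 0; 1 0 0 0 0; 1 0 0 0 0")

```text
time_s: 48.47
eef_pos: [0.4829, -0.4324, 0.0332]
orientation: [0.707, -0.038, 0.706, 0.036]
contact_force: [-0.2, 0.3, 12.2]
grip_width: 0.0413
```

>>> jog_arm(steps="1 0 0 0 0; 1 0 0 0 0; 1 0 0 0 0; 1 0 0 0.5 0; 1 0 0 1 0")

```text
time_s: 48.88
eef_pos: [0.4793, -0.4288, 0.0662]
orientation: [0.704, -0.035, 0.708, 0.039]
contact_force: [-0.3, -0.1, -0.8]
grip_width: 0.0403
```

>>> jog_arm(steps="1 0 0 1 0; 1 0 0 1 0; 1 0 0 1 0; 1 0 0 1 0; 1 0 0 1 0")

```text
time_s: 49.3
eef_pos: [0.4813, -0.431, 0.1955]
orientation: [0.706, -0.037, 0.706, 0.037]
contact_force: [0.5, -0.6, -1.5]
grip_width: 0.0407
```

>>> jog_arm(steps="1 0 0 1 0; 1 0 0 0 0; 1 0 0 0 0; 1 0 0 0 0; 1 0 0 0 0")

```text
time_s: 49.72
eef_pos: [0.4809, -0.4304, 0.217]
orientation: [0.705, -0.036, 0.707, 0.038]
contact_force: [0.0, 0.6, -0.9]
grip_width: 0.0406
```

>>> jog_arm(steps="1 -0.07 0.99 0 0; 1 -0.07 0.99 0 0; 1 -0.07 0.99 0 0; 1 -0.07 0.99 0 0; 1 -0.07 0.99 0 0")

```text
time_s: 50.13
eef_pos: [0.4718, -0.3058, 0.2169]
orientation: [0.705, -0.036, 0.707, 0.038]
contact_force: [-0.2, 0.6, -0.9]
grip_width: 0.0406
```

>>> jog_arm(steps="1 -0.07 0.99 0 0; 1 -0.07 0.99 0 0; 1 -0.07 0.99 0 0; 1 -0.07 0.99 0 0; 1 -0.07 0.99 0 0")

```text
time_s: 50.55
eef_pos: [0.4629, -0.1822, 0.2172]
orientation: [0.705, -0.036, 0.707, 0.038]
contact_force: [0.3, 0.2, -0.7]
grip_width: 0.0405
```

>>> jog_arm(steps="1 -0.07 0.99 0 0; 1 -0.07 0.99 0 0; 1 -0.07 0.99 0 0; 1 -0.07 0.99 0 0; 1 -0.07 0.99 0 0")

```text
time_s: 50.97
eef_pos: [0.4541, -0.0588, 0.2173]
orientation: [0.705, -0.036, 0.707, 0.037]
contact_force: [-1.1, 0.4, -1.0]
grip_width: 0.0406
```

>>> jog_arm(steps="1 -0.07 0.99 0 0; 1 -0.07 0.99 0 0; 1 0 0 0 0; 1 0 0 0 0; 1 0 0 0 0")

```text
time_s: 51.38
eef_pos: [0.4515, -0.0109, 0.218]
orientation: [0.705, -0.037, 0.707, 0.037]
contact_force: [-0.4, -0.5, -0.5]
grip_width: 0.0409
```

>>> jog_arm(steps="1 0.04 0.06 -1 0; 1 0 0 -1 0; 1 0 0 -1 0; 1 0 0 -1 0; 1 0 0 -0.7 0")

```text
time_s: 51.8
eef_pos: [0.4517, -0.0102, 0.099]
orientation: [0.705, -0.036, 0.707, 0.036]
contact_force: [0.1, 0.1, -1.9]
grip_width: 0.0404
```

>>> jog_arm(steps="1 0 0 -0.4 0; 1 0 0 -0.4 0; 1 0 0 -0.3 0; 1 0 0 -0.2 0; 1 0 0 0 0")

```text
time_s: 52.22
eef_pos: [0.4536, -0.0095, 0.069]
orientation: [0.706, -0.037, 0.706, 0.037]
contact_force: [0.7, 0.1, -0.4]
grip_width: 0.0405
```

>>> jog_arm(steps="0.1 0 0 0 0; -0.1 0 0 0 0; -0.4 0 0 0 0; -0.4 0 0 0 0; -0.4 0 0 0.4 0")

```text
time_s: 52.63
eef_pos: [0.4518, -0.009, 0.0783]
orientation: [0.705, -0.037, 0.707, 0.037]
contact_force: [-0.1, -0.1, 0.6]
grip_width: 0.06
```

>>> jog_arm(steps="-0.4 0 0 1 0; -0.4 0 0 1 0; -0.4 0 0 1 0; -0.4 0 0 1 0; -0.4 0 0 1 0")

```text
time_s: 53.05
eef_pos: [0.4531, -0.0092, 0.2064]
orientation: [0.707, -0.037, 0.706, 0.037]
contact_force: [0.9, 0.1, 0.1]
grip_width: 0.06
```

>>> jog_arm(steps="-0.4 0 0 1 0; -0.4 0 0 1 0; -0.4 0 0 1 0; -0.4 0 0 0 0; -0.4 0 0 0 0")

```text
time_s: 53.47
eef_pos: [0.4544, -0.0094, 0.2817]
orientation: [0.708, -0.037, 0.704, 0.037]
contact_force: [-0.2, 0.5, -0.5]
grip_width: 0.0594
```

>>> jog_arm(steps="-0.4 0.9 0.1 0 0; -0.4 0.9 0.1 0 0; -0.4 0.9 0.1 0 0; -0.4 0.9 0.1 0 0; -0.4 0.9 0.1 0 0")

```text
time_s: 53.88
eef_pos: [0.5655, 0.0035, 0.2776]
orientation: [0.705, -0.037, 0.707, 0.037]
contact_force: [1.0, 0.4, 0.6]
grip_width: 0.06
```

>>> jog_arm(steps="-0.4 0.95 0.1 0 0; -0.4 0 0.05 0 0; -0.4 0 0 0 0; -0.4 0 0 0 0; -0.4 0 0 0 0")

```text
time_s: 54.3
eef_pos: [0.588, 0.007, 0.2785]
orientation: [0.705, -0.037, 0.707, 0.037]
contact_force: [0.5, 0.4, -0.5]
grip_width: 0.0596
```

>>> jog_arm(steps="-0.4 0.09 0.04 -1 0; -0.4 0 0 -1 0; -0.4 0 0 -1 0; -0.4 0 0 -0.75 0; -0.4 0 0 0 0")

```text
time_s: 54.72
eef_pos: [0.5871, 0.0082, 0.1808]
orientation: [0.703, -0.036, 0.709, 0.037]
contact_force: [-0.4, -1.0, 0.4]
grip_width: 0.0599
```

>>> jog_arm(steps="0.3 0 0 0 0; 0.6 0 0 0 0; 1 0 0 0 0; 1 0 0 0 0; 1 0 0 0 0")

```text
time_s: 55.13
eef_pos: [0.5929, 0.0083, 0.1877]
orientation: [0.707, -0.037, 0.705, 0.037]
contact_force: [-0.8, 1.9, 6.6]
grip_width: 0.0147
```

>>> jog_arm(steps="1 0 0 0 0; 1 0 0 0 0.8; 1 0 0 0 1; 1 0 0 0 1; 1 0 0 0 1")

```text
time_s: 55.55
eef_pos: [0.5927, 0.009, 0.1877]
orientation: [0.693, -0.144, 0.691, 0.145]
contact_force: [-2.1, 3.9, 6.8]
grip_width: 0.0149
```

>>> jog_arm(steps="1 0 0 0 1; 1 0 0 0 1; 1 0 0 0 1; 1 0 0 0 1; 1 0 0 0 1")

```text
time_s: 55.97
eef_pos: [0.5922, 0.0097, 0.1877]
orientation: [0.651, -0.279, 0.648, 0.28]
contact_force: [-2.5, 5.9, 7.8]
grip_width: 0.015
```

>>> jog_arm(steps="1 0 0 0 1; 1 0 0 0 1; 1 0 0 0 1; 1 0 0 0 1; 1 0 0 0 0.3")

```text
time_s: 56.38
eef_pos: [0.5916, 0.0101, 0.1877]
orientation: [0.593, -0.386, 0.591, 0.388]
contact_force: [-4.9, 6.0, 9.0]
grip_width: 0.0149
```

>>> jog_arm(steps="1 0 0 0 0; 1 0 0 0 0; 0.4 0 0 0 0; -0.3 0 0 0 0; -0.3 0 0 0 0")

```text
time_s: 56.8
eef_pos: [0.592, 0.0077, 0.1855]
orientation: [0.593, -0.386, 0.593, 0.385]
contact_force: [-0.1, -0.3, -0.1]
grip_width: 0.0487
```

>>> jog_arm(steps="-0.3 0 0 0 0; -0.3 0 0 1 0; -0.3 0 0 1 0; -0.3 0 0 1 0; -0.3 0 0 1 0")

```text
time_s: 57.22
eef_pos: [0.5915, 0.0077, 0.286]
orientation: [0.593, -0.385, 0.593, 0.385]
contact_force: [0.3, 0.8, 0.3]
grip_width: 0.0555
```

```bash
python3 look.py pics/l6.png
```

```text
[0.5947 0.0074 0.2905] 57.3167
top knob1 0.87 418.5 307.0 262 [ 0.1797 -0.3485]
top knob1 0.71 309.7 154.6 7959 [ 0.6174 -0.0706]
top knob1 0.53 404.8 218.5 264 [ 0.4226 -0.3309]
side knob1 0.63 227.4 225.0 15900 [0.6036 0.0032]
side knob1 0.54 375.2 173.6 252 [ 0.1826 -0.3523]
side knob1 0.52 304.6 167.8 201 [ 0.4248 -0.3327]
```

>>> jog_arm(steps="-0.5 -0.48 -0.97 0 -0.94; -0.5 -0.48 -0.97 0 -0.94; -0.5 -0.48 -0.97 0 -0.94; -0.5 -0.48 -0.97 0 -0.94; -0.5 -0.48 -0.97 0 -0.94")

```text
time_s: 57.83
eef_pos: [0.5299, -0.1139, 0.2831]
orientation: [0.654, -0.266, 0.656, 0.267]
contact_force: [-0.3, -0.3, 0.8]
grip_width: 0.0641
```

>>> jog_arm(steps="-0.5 -0.48 -0.97 0 -0.94; -0.5 -0.48 -0.97 0 -0.94; -0.5 -0.48 -0.97 0 -0.94; -0.5 -0.48 -0.97 0 -0.94; -0.5 -0.48 -0.97 0 -0.94")

```text
time_s: 58.25
eef_pos: [0.4699, -0.2351, 0.2832]
orientation: [0.692, -0.138, 0.694, 0.14]
contact_force: [0.4, -0.9, -0.8]
grip_width: 0.0642
```

>>> jog_arm(steps="-0.5 -0.48 -0.97 0 -0.94; -0.5 -0.48 -0.97 0 -0.94; -0.5 -0.48 -0.97 0 -0.94; -0.5 -0.48 -0.97 0 -0.94; -0.5 0 0 0 0")

```text
time_s: 58.67
eef_pos: [0.4213, -0.3345, 0.2831]
orientation: [0.705, -0.033, 0.707, 0.033]
contact_force: [0.6, 0.4, -0.3]
grip_width: 0.0641
```

```bash
python3 look.py pics/l7.png
```

```text
[ 0.4225 -0.3315  0.2834] 58.7667
top knob1 0.69 404.2 217.4 216 [ 0.4258 -0.3294]
side knob1 0.67 304.4 167.5 229 [ 0.4257 -0.3339]
```

>>> jog_arm(steps="-0.5 0.07 -0.03 -1 0; -0.5 0 0 -1 0; -0.5 0 0 -1 0; -0.5 0 0 -1 0; -0.5 0 0 -1 0")

```text
time_s: 59.28
eef_pos: [0.4259, -0.3307, 0.159]
orientation: [0.706, -0.036, 0.706, 0.036]
contact_force: [-0.1, 0.1, -0.0]
grip_width: 0.0642
```

>>> jog_arm(steps="-0.5 0 0 -1 0; -0.5 0 0 -1 0; -0.5 0 0 -1 0; -0.5 0 0 -0.8 0; -0.5 0 0 -0.7 0")

```text
time_s: 59.7
eef_pos: [0.4252, -0.33, 0.0458]
orientation: [0.706, -0.035, 0.707, 0.037]
contact_force: [0.2, 0.7, 0.7]
grip_width: 0.0638
```

>>> jog_arm(steps="-0.5 0 0 -0.4 0; -0.5 0 0 -0.2 0; -0.5 0 0 0 0; 1 0 0 0 0; 1 0 0 0 0")

```text
time_s: 60.12
eef_pos: [0.4265, -0.3331, 0.0341]
orientation: [0.707, -0.036, 0.706, 0.035]
contact_force: [0.0, 0.6, 11.1]
grip_width: 0.0414
```

>>> jog_arm(steps="1 0 0 0 0; 1 0 0 0 0; 1 0 0 0 0; 1 0 0 0.5 0; 1 0 0 1 0")

```text
time_s: 60.53
eef_pos: [0.4228, -0.3299, 0.0677]
orientation: [0.704, -0.033, 0.708, 0.037]
contact_force: [-0.9, -0.4, -1.6]
grip_width: 0.0408
```

>>> jog_arm(steps="1 0 0 1 0; 1 0 0 1 0; 1 0 0 1 0; 1 0 0 1 0; 1 0 0 1 0")

```text
time_s: 60.95
eef_pos: [0.4248, -0.3318, 0.1961]
orientation: [0.706, -0.035, 0.707, 0.035]
contact_force: [1.0, 0.3, -1.4]
grip_width: 0.0404
```

>>> jog_arm(steps="1 0 0 1 0; 1 0 0 0 0; 1 0 0 0 0; 1 0 0 0 0; 1 0 0 0 0")

```text
time_s: 61.37
eef_pos: [0.4243, -0.3313, 0.2183]
orientation: [0.705, -0.034, 0.707, 0.036]
contact_force: [-0.3, -0.1, -1.7]
grip_width: 0.0407
```

>>> jog_arm(steps="1 0.09 0.99 0 0; 1 0.09 0.99 0 0; 1 0.09 0.99 0 0; 1 0.09 0.99 0 0; 1 0.09 0.99 0 0")

```text
time_s: 61.78
eef_pos: [0.4355, -0.2068, 0.2183]
orientation: [0.705, -0.034, 0.707, 0.036]
contact_force: [0.2, -0.6, -1.2]
grip_width: 0.0406
```

>>> jog_arm(steps="1 0.09 0.99 0 0; 1 0.09 0.99 0 0; 1 0.09 0.99 0 0; 1 0.09 0.99 0 0; 1 0.09 0.99 0 0")

```text
time_s: 62.2
eef_pos: [0.4466, -0.0832, 0.2185]
orientation: [0.705, -0.035, 0.707, 0.036]
contact_force: [-0.1, -0.0, -1.5]
grip_width: 0.0404
```

>>> jog_arm(steps="1 0.09 0.99 0 0; 1 0.09 0.99 0 0; 1 0.09 0.99 0 0; 1 0 0 0 0; 1 0 0 0 0")

```text
time_s: 62.62
eef_pos: [0.4535, -0.0095, 0.2187]
orientation: [0.705, -0.036, 0.707, 0.036]
contact_force: [0.1, -1.0, -1.4]
grip_width: 0.0401
```

>>> jog_arm(steps="1 0.04 0.06 -1 0; 1 0 0 -1 0; 1 0 0 -1 0; 1 0 0 -1 0; 1 0 0 -0.7 0")

```text
time_s: 63.03
eef_pos: [0.4535, -0.0099, 0.0998]
orientation: [0.705, -0.035, 0.708, 0.035]
contact_force: [-0.1, -0.5, -1.6]
grip_width: 0.0407
```

>>> jog_arm(steps="1 0 0 -0.4 0; 1 0 0 -0.4 0; 1 0 0 -0.3 0; 1 0 0 -0.2 0; 1 0 0 0 0")

```text
time_s: 63.45
eef_pos: [0.4558, -0.0092, 0.07]
orientation: [0.706, -0.035, 0.706, 0.035]
contact_force: [-0.1, 0.1, -2.2]
grip_width: 0.0405
```

>>> jog_arm(steps="0.1 0 0 0 0; -0.1 0 0 0 0; -0.4 0 0 0 0; -0.4 0 0 0 0; -0.4 0 0 0.4 0")

```text
time_s: 63.87
eef_pos: [0.4544, -0.0088, 0.0796]
orientation: [0.705, -0.035, 0.707, 0.035]
contact_force: [-1.3, -0.5, -0.4]
grip_width: 0.0596
```

>>> jog_arm(steps="-0.4 0 0 1 0; -0.4 0 0 1 0; -0.4 0 0 1 0; -0.4 0 0 1 0; -0.4 0 0 1 0")

```text
time_s: 64.28
eef_pos: [0.4556, -0.0089, 0.2077]
orientation: [0.707, -0.035, 0.706, 0.035]
contact_force: [-0.0, -0.2, -0.3]
grip_width: 0.0599
```

>>> jog_arm(steps="-0.4 0 0 1 1; -0.4 0 0 1 1; -0.4 0 0 1 1; -0.4 0 0 0 1; -0.4 0 0 0 1")

```text
time_s: 64.7
eef_pos: [0.4571, -0.0092, 0.2839]
orientation: [0.687, -0.177, 0.683, 0.175]
contact_force: [0.3, 0.5, -0.1]
grip_width: 0.0595
```

>>> jog_arm(steps="-0.4 0.9 0.1 0 1; -0.4 0.9 0.1 0 1; -0.4 0.9 0.1 0 1; -0.4 0.9 0.1 0 1; -0.4 0.9 0.1 0 1")

```text
time_s: 65.12
eef_pos: [0.5691, 0.0037, 0.2815]
orientation: [0.636, -0.309, 0.636, 0.309]
contact_force: [0.8, -0.9, 0.2]
grip_width: 0.0597
```

>>> jog_arm(steps="-0.4 0.95 0.1 0 1; -0.4 0 0.1 0 1; -0.4 0 0 0 1; -0.4 0 0 0 0.1; -0.4 0 0 0 0")

```text
time_s: 65.53
eef_pos: [0.5919, 0.0086, 0.281]
orientation: [0.594, -0.384, 0.594, 0.383]
contact_force: [-0.1, 0.7, 0.2]
grip_width: 0.0595
```

>>> jog_arm(steps="-0.4 -0.04 0 -1 0; -0.4 0 0 -1 0; -0.4 0 0 -1 0; -0.4 0 0 -0.8 0; -0.4 0 0 0 0")

```text
time_s: 65.95
eef_pos: [0.587, 0.0087, 0.181]
orientation: [0.592, -0.381, 0.597, 0.385]
contact_force: [-0.7, -0.2, -0.1]
grip_width: 0.0596
```

>>> jog_arm(steps="0.3 0 0 0 0; 0.6 0 0 0 0; 1 0 0 0 0; 1 0 0 0 0; 1 0 0 0 0")

```text
time_s: 66.37
eef_pos: [0.591, 0.009, 0.1878]
orientation: [0.594, -0.384, 0.593, 0.384]
contact_force: [-3.7, 2.2, 6.4]
grip_width: 0.0148
```

>>> jog_arm(steps="1 0 0 0 0; 1 0 0 0 0.8; 1 0 0 0 1; 1 0 0 0 1; 1 0 0 0 1")

```text
time_s: 66.78
eef_pos: [0.5908, 0.009, 0.1878]
orientation: [0.529, -0.47, 0.528, 0.47]
contact_force: [-4.8, 1.9, 6.2]
grip_width: 0.0146
```

>>> jog_arm(steps="1 0 0 0 1; 1 0 0 0 1; 1 0 0 0 1; 1 0 0 0 1; 1 0 0 0 1")

```text
time_s: 67.2
eef_pos: [0.5904, 0.009, 0.1878]
orientation: [0.424, -0.566, 0.424, 0.566]
contact_force: [-4.8, 1.5, 6.9]
grip_width: 0.0151
```

>>> jog_arm(steps="1 0 0 0 1; 1 0 0 0 1; 1 0 0 0 1; 1 0 0 0 1; 1 0 0 0 0.4")

```text
time_s: 67.62
eef_pos: [0.5901, 0.0089, 0.1878]
orientation: [0.318, -0.631, 0.318, 0.632]
contact_force: [-5.9, 1.0, 6.7]
grip_width: 0.0147
```

>>> jog_arm(steps="1 0 0 0 0; 1 0 0 0 0; 0.4 0 0 0 0; -0.3 0 0 0 0; -0.3 0 0 0 0")

```text
time_s: 68.03
eef_pos: [0.5918, 0.0084, 0.1861]
orientation: [-0.32, 0.631, -0.319, -0.63]
contact_force: [0.3, -0.2, -0.4]
grip_width: 0.0485
```

>>> jog_arm(steps="-0.3 0 0 0 0; -0.3 0 0 1 0; -0.3 0 0 1 0; -0.3 0 0 1 0; -0.3 0 0 1 0")

```text
time_s: 68.45
eef_pos: [0.5909, 0.0084, 0.2862]
orientation: [0.32, -0.631, 0.32, 0.631]
contact_force: [1.0, -0.1, 0.4]
grip_width: 0.0552
```

>>> jog_arm(steps="-0.3 -0.23 0.96 0 -1; -0.3 -0.23 0.96 0 -1; -0.3 -0.23 0.96 0 -1; -0.3 -0.23 0.96 0 -1; -0.3 -0.23 0.96 0 -1")

```text
time_s: 68.87
eef_pos: [0.5621, 0.1294, 0.2854]
orientation: [-0.44, 0.554, -0.44, -0.554]
contact_force: [-0.7, -0.1, -0.0]
grip_width: 0.0555
```

>>> jog_arm(steps="-0.3 -0.23 0.96 0 -1; -0.3 -0.23 0.96 0 -1; -0.3 -0.23 0.96 0 -1; -0.3 -0.23 0.96 0 -1; -0.3 -0.23 0.96 0 -1")

```text
time_s: 69.28
eef_pos: [0.5333, 0.2497, 0.2853]
orientation: [0.541, -0.455, 0.541, 0.455]
contact_force: [-0.4, -0.5, 0.3]
grip_width: 0.0557
```

>>> jog_arm(steps="-0.3 -0.23 0.96 0 -1; -0.3 -0.23 0.96 0 -1; -0.3 -0.23 0.96 0 -1; -0.3 -0.23 0.96 0 -1; -0.3 -0.23 0.96 0 -1")

```text
time_s: 69.7
eef_pos: [0.5045, 0.3697, 0.2853]
orientation: [0.621, -0.339, 0.62, 0.339]
contact_force: [0.6, -0.1, 0.1]
grip_width: 0.0555
```

>>> jog_arm(steps="-0.3 -0.23 0.96 0 -1; -0.3 -0.23 0.96 0 -1; -0.3 0 0 0 -1; -0.3 0 0 0 -1; -0.3 0 0 0 -1")

```text
time_s: 70.12
eef_pos: [0.4931, 0.4173, 0.285]
orientation: [0.675, -0.209, 0.675, 0.209]
contact_force: [-0.4, 0.4, 0.9]
grip_width: 0.0554
```

>>> jog_arm(steps="-0.3 0 0 0 -1; -0.3 0 0 0 -1; -0.3 0 0 0 -1; -0.3 0 0 0 -1; -0.3 0 0 0 -1")

```text
time_s: 70.53
eef_pos: [0.4934, 0.4166, 0.2852]
orientation: [0.704, -0.07, 0.704, 0.07]
contact_force: [-0.3, 1.0, -0.7]
grip_width: 0.0556
```

>>> jog_arm(steps="-0.3 0 0 0 -0.3; -0.3 0 0 0 0; -0.3 0 0 0 0; -0.3 0 0 0 0; -0.3 0 0 0 0")

```text
time_s: 70.95
eef_pos: [0.4932, 0.4165, 0.2853]
orientation: [0.704, -0.064, 0.704, 0.064]
contact_force: [-0.2, 0.6, -1.0]
grip_width: 0.0552
```

```bash
python3 look.py pics/l8.png pin; python3 -c "
from h import *
im=cv2.imread('pics/l8.png'); cv2.imwrite('pics/l8c.png',cv2.resize(np.hstack([im[80:250,190:380],im[200:370,560+140:560+330]]),None,fx=2.1,fy=2.1,interpolation=cv2.INTER_CUBIC))"
```

```text
[0.4932 0.4165 0.2853] 71.05
side knob1 0.78 375.3 173.7 223 [ 0.1822 -0.352 ]
side knob1 0.43 219.5 331.6 303 [0.5088 0.3863]
side pin 0.67 219.4 331.5 291 [0.4998 0.4073]
```

View pics/l8c.png

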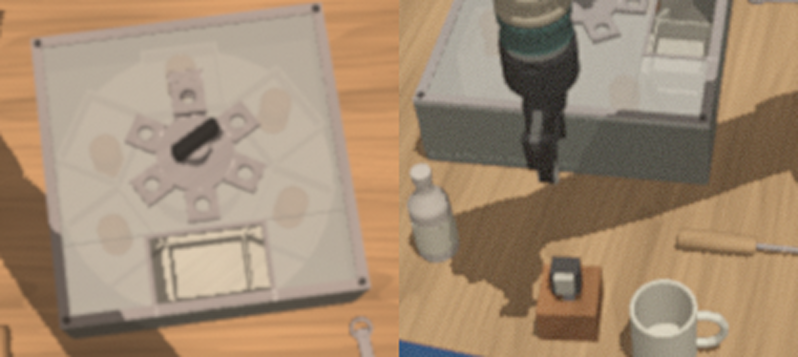

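All five knobs are in pockets under the cover, the pocket under the window is empty, and the pin is still in its stand. Next I'll regrasp the pin.

>>> jog_arm(steps="-0.3 0 0 -1 0; -0.3 0 0 -1 0; -0.3 0 0 -1 0; -0.3 0 0 -1 0; -0.3 0 0 -1 0")

```text
time_s: 71.67
eef_pos: [0.4932, 0.4165, 0.1594]
orientation: [0.704, -0.063, 0.704, 0.064]
contact_force: [-0.3, -0.5, -0.7]
grip_width: 0.0558
```

>>> jog_arm(steps="-0.3 0 0 -1 0; -0.3 0 0 -1 0; -0.3 0 0 -0.8 0; -0.3 0 0 -0.6 0; -0.3 0 0 -0.3 0")

```text
time_s: 72.08
eef_pos: [0.4916, 0.4154, 0.0651]
orientation: [0.703, -0.064, 0.706, 0.063]
contact_force: [0.5, 0.1, -1.2]
grip_width: 0.0556
```

>>> jog_arm(steps="-0.3 0 0 -0.2 0; -0.3 0 0 0 0; -0.3 0 0 0 0; -0.3 0 0 0 0; -0.3 0 0 0 0")

```text
time_s: 72.5
eef_pos: [0.4941, 0.4172, 0.0643]
orientation: [0.705, -0.063, 0.703, 0.064]
contact_force: [0.4, -0.1, -0.1]
grip_width: 0.0555
```

>>> jog_arm(steps="-0.3 -0.02 -0.04 -0.05 0; -0.3 0 0 0 0; 0.1 0 0 0 0; 0.25 0 0 0 0; 0.25 0 0 0 0")

```text
time_s: 72.92
eef_pos: [0.4927, 0.4154, 0.0617]
orientation: [0.704, -0.064, 0.704, 0.063]
contact_force: [0.3, -0.6, 0.6]
grip_width: 0.032
```

>>> jog_arm(steps="1 0 0 0 0; 1 0 0 0 0; 1 0 0 0 0; 1 0 0 0 0; 1 0 0 0 0")

```text
time_s: 73.33
eef_pos: [0.493, 0.4148, 0.0621]
orientation: [0.705, -0.064, 0.704, 0.063]
contact_force: [-0.4, -4.7, 5.9]
grip_width: 0.025
```

>>> jog_arm(steps="1 0 0 0.3 0; 1 0 0 0.5 0; 1 0 0 0.8 0; 1 0 0 1 0; 1 0 0 1 0")

```text
time_s: 73.75
eef_pos: [0.4919, 0.4157, 0.1523]
orientation: [0.704, -0.063, 0.705, 0.064]
contact_force: [-0.3, -0.7, -1.5]
grip_width: 0.0253
```

>>> jog_arm(steps="1 0 0 1 0; 1 0 0 1 0; 1 0 0 1 0; 1 0 0 1 0; 1 0 0 1 0")

```text
time_s: 74.17
eef_pos: [0.4922, 0.4159, 0.2784]
orientation: [0.704, -0.063, 0.704, 0.064]
contact_force: [1.0, 0.3, -2.1]
grip_width: 0.025
```

>>> jog_arm(steps="1 0.39 -0.94 0 0; 1 0.39 -0.94 0 0; 1 0.39 -0.94 0 0; 1 0.39 -0.94 0 0; 1 0.39 -0.94 0 0")

```text
time_s: 74.58
eef_pos: [0.5415, 0.2975, 0.2773]
orientation: [0.704, -0.063, 0.704, 0.064]
contact_force: [0.2, 0.2, -2.0]
grip_width: 0.0248
```

>>> jog_arm(steps="1 0.39 -0.94 0 0; 1 0.39 -0.94 0 0; 1 0.39 -0.94 0 0; 1 0.39 -0.94 0 0; 1 0.39 -0.94 0 0")

```text
time_s: 75.0
eef_pos: [0.5904, 0.1799, 0.2772]
orientation: [0.704, -0.063, 0.704, 0.064]
contact_force: [-0.1, 0.6, -1.8]
grip_width: 0.0249
```

>>> jog_arm(steps="1 0.39 -0.94 0 0; 1 0.39 -0.94 0 0; 1 0.39 -0.94 0 0; 1 0.39 -0.94 0 0; 1 0.39 -0.94 0 0")

```text
time_s: 75.42
eef_pos: [0.6392, 0.0624, 0.2771]
orientation: [0.704, -0.063, 0.704, 0.064]
contact_force: [-0.7, 1.3, -1.9]
grip_width: 0.0249
```

>>> jog_arm(steps="1 0.39 -0.94 0 0; 1 0.39 -0.94 0 0; 1 0 0 0 0; 1 0 0 -0.5 0; 1 0 0 -0.5 0")

```text
time_s: 75.83
eef_pos: [0.6589, 0.0165, 0.2518]
orientation: [0.705, -0.063, 0.703, 0.064]
contact_force: [-0.4, 0.4, -2.6]
grip_width: 0.0249
```

>>> jog_arm(steps="1 0 0 -0.4 0; 1 0 0 -0.3 0; 1 0 0 0 0; 1 0 0 0 0; 1 0 0 0 0")

```text
time_s: 76.25
eef_pos: [0.6584, 0.0165, 0.2343]
orientation: [0.704, -0.064, 0.704, 0.064]
contact_force: [0.6, -0.2, -1.6]
grip_width: 0.025
```

```bash
python3 - <<'E'
from h import *
g=grab("side"); o=ctrl.get_obs()["eef_pos"]; print(o)
save(g,"pics/hover.png",(175,140,245,220),7)
for z in(.178,.168): print(((px(g,[[o[0],o[1]-.001,z],[.658,.0152,z]])-[175,140])*7).round())
E
```

```text
[0.65875335 0.01638052 0.23471227]
[[208. 351.]
 [210. 351.]]
[[211. 369.]
 [212. 369.]]
```

View pics/hover.png

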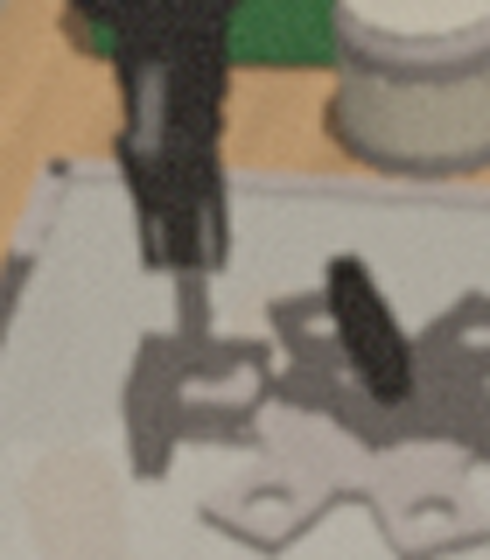

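>>> jog_arm(steps="1 -0.13 -0.02 0 0; 1 0 0 -0.2 0; 1 0 0 -0.2 0; 1 0 0 -0.2 0; 1 0 0 0 0")

```text
time_s: 76.72
eef_pos: [0.6542, 0.0155, 0.2173]
orientation: [0.703, -0.063, 0.705, 0.064]
contact_force: [0.1, -1.2, -2.5]
grip_width: 0.0251
```

>>> jog_arm(steps="1 0 0 -0.1 0; 1 0 0 -0.1 0; 1 0 0 -0.1 0; 1 0 0 -0.1 0; 1 0 0 0 0")

```text
time_s: 77.13
eef_pos: [0.6548, 0.0155, 0.2083]
orientation: [0.704, -0.063, 0.705, 0.063]
contact_force: [-0.5, -0.3, -1.7]
grip_width: 0.0248
```

>>> jog_arm(steps="1 0 0 -0.1 0; 1 0 0 -0.1 0; 1 0 0 -0.1 0; 1 0 0 -0.1 0; 1 0 0 0 0")

```text
time_s: 77.55
eef_pos: [0.6547, 0.0155, 0.1983]
orientation: [0.704, -0.063, 0.705, 0.063]
contact_force: [0.5, -0.5, -1.7]
grip_width: 0.0251
```

>>> jog_arm(steps="1 0 0 -0.1 0; 1 0 0 -0.1 0; 1 0 0 -0.1 0; 1 0 0 -0.1 0; 1 0 0 0 0")

```text
time_s: 77.97
eef_pos: [0.6547, 0.0155, 0.1882]
orientation: [0.704, -0.063, 0.705, 0.063]
contact_force: [0.6, -0.1, -2.3]
grip_width: 0.0248
```

>>> jog_arm(steps="1 0 0 -0.1 0; 1 0 0 -0.1 0; 1 0 0 -0.1 0; 1 0 0 -0.08 0; 1 0 0 0 0")

```text
time_s: 78.38
eef_pos: [0.6547, 0.0155, 0.1788]
orientation: [0.704, -0.063, 0.705, 0.063]
contact_force: [-0.3, -0.5, -1.9]
grip_width: 0.025
```

>>> jog_arm(steps="1 0 0 -0.06 0; 1 0 0 -0.04 0; 1 0 0 0 0; 1 0 0 0 0; 1 0 0 0 0")

```text
time_s: 78.8
eef_pos: [0.6552, 0.0155, 0.1772]
orientation: [0.704, -0.063, 0.704, 0.063]
contact_force: [0.5, -0.0, -2.0]
grip_width: 0.0253
```

>>> jog_arm(steps="1 0 0 -0.06 0; 1 0 0 -0.04 0; 1 0 0 0 0; 1 0 0 0 0; 1 0 0 0 0")

```text
time_s: 79.22
eef_pos: [0.6555, 0.0155, 0.1754]
orientation: [0.705, -0.063, 0.704, 0.063]
contact_force: [-1.6, -0.4, 3.9]
grip_width: 0.0254
```

>>> jog_arm(steps="1 0 0 -0.04 0; 1 0 0 -0.02 0; 1 0 0 0 0; 1 0 0 0 0; 1 0 0 0 0")

```text
time_s: 79.63
eef_pos: [0.6556, 0.0155, 0.1754]
orientation: [0.705, -0.064, 0.704, 0.063]
contact_force: [-2.8, 0.0, 10.1]
grip_width: 0.0249
```

Head seated: z stopped at 0.1754 with the contact force rising to +10 N. I'll release and back off.

>>> jog_arm(steps="0.4 0 0 0 0; 0.2 0 0 0 0; 0 0 0 0 0; -0.3 0 0 0 0; -0.3 0 0 0 0")

```text
time_s: 80.05
eef_pos: [0.655, 0.0154, 0.1724]
orientation: [0.704, -0.063, 0.705, 0.063]
contact_force: [0.1, -0.4, 0.0]
grip_width: 0.0554
```

>>> jog_arm(steps="-0.3 0 0 0 0; -0.3 0 0 0.5 0; -0.3 0 0 1 0; -0.3 0 0 1 0; -0.3 0 0 1 0")

```text
time_s: 80.47
eef_pos: [0.655, 0.0154, 0.262]
orientation: [0.704, -0.063, 0.704, 0.063]
contact_force: [1.3, 0.4, 0.3]
grip_width: 0.0557
```

>>> jog_arm(steps="-0.3 -0.4 1 0.5 0; -0.3 -0.4 1 0 0; -0.3 -0.4 1 0 0; -0.3 -0.4 1 0 0; -0.3 -0.4 1 0 0")

```text
time_s: 80.88
eef_pos: [0.605, 0.1414, 0.2743]
orientation: [0.705, -0.063, 0.704, 0.063]
contact_force: [0.7, -0.4, -1.2]
grip_width: 0.0556
```

>>> jog_arm(steps="-0.3 -0.4 1 0 0; -0.3 -0.4 1 0 0; -0.3 -0.4 1 0 0; -0.3 -0.4 1 0 0; -0.3 -0.4 1 0 0")

```text
time_s: 81.3
eef_pos: [0.5548, 0.2667, 0.2741]
orientation: [0.705, -0.063, 0.704, 0.063]
contact_force: [-0.4, 0.1, -0.0]
grip_width: 0.0554
```

```bash
python3 look.py pics/l9.png pin; python3 -c "
from h import *
im=cv2.imread('pics/l9.png'); r=lambda a:cv2.resize(a,(400,360),interpolation=cv2.INTER_CUBIC); cv2.imwrite('pics/l9c.png',np.hstack([r(im[80:242,190:370]),r(im[140:230,560+165:560+265])]))"
```

```text
[0.5538 0.2686 0.2741] 81.4
top knob1 0.63 419.0 307.3 320 [ 0.1789 -0.3498]
top knob1 0.26 282.7 162.3 20357 [0.5961 0.0084]
top pin 0.46 277.6 121.9 182 [0.7074 0.0202]
side knob1 0.51 374.9 173.8 266 [ 0.1833 -0.3513]
```

View pics/l9c.png

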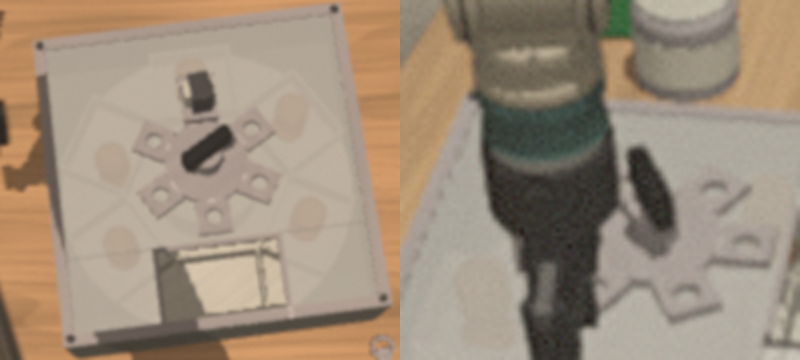

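The pin's mask is back at (277.6,121.9), against (277.8,122.2) when locked at the start. Five knobs are under the cover and the window pocket is empty. I'll let the arm settle and hand in.

>>> jog_arm(steps="-0.3 0 0 0 0; -0.3 0 0 0 0; -0.3 0 0 0 0; -0.3 0 0 0 0; -0.3 0 0 0 0")

```text
time_s: 82.02
eef_pos: [0.5553, 0.2651, 0.273]
orientation: [0.704, -0.063, 0.704, 0.063]
contact_force: [-0.3, -0.6, 0.0]
grip_width: 0.0554
```

```bash
python3 -c "
from bench import ctrl
print(ctrl.get_obs()['contact_force']); print(ctrl.sign_off())"
```

```text
[-0.33457717 -0.55239618  0.03718272]
the job is handed in; nothing more can be done
None
```

I finished the whole job and handed it in at about 82 s; the sign-off gave no verdict. I drew the pin and stood it in its stand. All five brown knobs went through the window, one to a pocket, with a 60° twist of the bar after each. Then I slid the pin home and let go. I left the green look-alike and the bystanders alone.

**What the last checks showed:**
- **Pin:** it went through bracket and lug with no side load. The head stopped on the bracket at the same height as at the start (tool z 0.1754 m, against 0.1756 m). Its outline in the top camera is within 0.4 px of where it was when locked at the start.
- **Knobs:** all five showed under the cover in separate pockets, with the window pocket empty, just before I fetched the pin. The last top picture still shows an empty window pocket and four knobs clearly, with the fifth partly hidden by the pin.
- **Robot:** it stands clear, with about 0.6 N on the tool, which is noise.

**Disagreements and gaps:**
- The two cameras differed by about 3 mm on the casing's position. I settled it from where the bar and pin sat in the gripper.
- In the last side picture the arm hid the pin. I judged the button released from the gripper opening to 55 mm, not by seeing it.

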